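# Make up the idler repair kit

### The job

Make up the idler repair kit in the blue tray. With the steel drift, push the brass pivot pin out of the far end of its split bush onto the catch rail, and lay the drift back in its rest; put the pin, the clean bright pulley and the clean bright bearing each into the tray nest cut to its shape. Leave the rusty pulley and the rusty bearing where they lie.

Things in the scene. Friction and masses are not known exactly. Their poses are not given: they have to be found in the camera images.
- pulley_c (a point): clean bright grey vee pulley, a disc 64 mm in diameter and 18 mm high lying flat on the counter, 0.14 kg; the point is its centre, 9 mm above its underside; its z axis is the disc's axis
- bearing_c (a point): clean bright ball bearing with a black seal, a disc 47 mm in diameter and 14 mm high lying flat on the counter, 0.11 kg; the point is its centre, 7 mm above its underside; its z axis is the disc's axis
- old_pulley_c (a point): rusty brown worn pulley of the same 64 x 18 mm, lying flat, to be left alone; the point is its centre, 9 mm above its underside
- old_bearing_c (a point): rusty brown worn bearing of the same 47 x 14 mm, lying flat, to be left alone; the point is its centre, 7 mm above its underside
- pin_c (a point): brass pin 14 mm in diameter, 44 mm long, 0.055 kg, lying along its x axis; the point is its centre. It starts inside the bush, 3 mm in from both mouths, seen through the 8 mm slit in the bush's top; slides easily (under 2 N). Pushed out, it lies on the catch rail, axis 43 mm above the counter
- drift_c (a point): steel drift lying along its x axis, nose to +x, 0.15 kg; the point is its centre of mass, on its axis: grip there. Body 16 mm in diameter from 58 mm behind the point to 20 mm ahead, then a nose 10 mm in diameter, its blunt end 90 mm ahead. Starts in the rest: axis 45 mm above the counter, along the fixture's x, at fixture x = -12, y = 55 mm; vee posts 8 mm thick at fixture x = -54 and 33 mm
- fixture: grey push-out fixture, fixed; origin at counter level under the bush. Base x -82 to 82, y -22 to 76 mm, 8 mm thick. Split steel bush (27 mm outside, 17 mm bore) along x at y = 0, axis 45 mm up, near mouth x = -67, far mouth x = -17 mm. In line beyond: catch rail, x -17 to 50 mm, 11.6 mm wide, top 37 mm up (foot 30 mm wide, 14 mm high), with an end stop 43 mm high. Drift rest: two black vees at y = 55 mm
- nest_pulley: light grey insert 88 x 88 x 15 mm in the blue tray, with a dark round pocket 72 mm wide, 7 mm deep; origin at the centre of its underside, 4 mm above the counter (top at 19 mm, pocket floor at 12 mm). Three inserts stand 94 mm apart along the tray (their x axes), in changing order; tray 288 x 100 mm, walls 18 mm high
- nest_bearing: light grey insert 88 x 88 x 15 mm in the blue tray, with a dark round pocket 55 mm wide, 5 mm deep; origin at the centre of its underside, 4 mm above the counter (top at 19 mm, pocket floor at 14 mm)
- nest_pin: light grey insert 88 x 88 x 15 mm in the blue tray, with a dark oblong pocket 56 mm long (along its x axis), 22 mm wide, 5 mm deep; origin at the centre of its underside, 4 mm above the counter (top at 19 mm, pocket floor at 14 mm)

How it is judged:
By the outcome, as a careful person would: the job done as asked, in the order asked, and still so for the second after the job is handed in, with the robot touching nothing.
It also fails if it takes over 96 s, if anything falls off the work surface, if the arm or the gripper's body presses on something with over 40 N, if the wrist force passes 120 N, or if a joint passes its speed limit or range.

### The arm

A 6-joint arm with a two-finger parallel gripper is mounted at the origin on the work surface; the furniture and walls round the work are solid. World frame = base frame: x ahead of the robot, y to its left, z up, the work surface at z = 0. Lengths are in mm, angles in rad, forces in N, time in s.
With the tool pointing down it reaches from about 250 to 725 mm from the base axis. Payload 4 kg.
Tool frame: the origin (TCP) lies on the centre line of the jaws, within the pads' length; the fingertips stand env.tip_extent ahead of it and the grasp point (between the pads) lies 6 mm ahead of it (env.tip_extent is the distance from the TCP to the fingertips, in mm); y points along the fingers, x is the direction in which the jaws open and shut, and the axes are right-handed (so a half turn about y gives the same grasp; the last joint's range is limited). The gripper opens to 85 mm and grips with 20 to 120 N. Pads are 22 mm wide; open, the fingers measure 114 mm over their backs; the gripper's body (76 mm by 85 mm) begins 54 mm behind the grasp point. The pads swing forward as they close: fully open they stand 13 mm farther back than shut.
Start: joints at [1.302, 0.241, 0.005, 1.335, 0, 1.571], TCP at [132.785, 482.045, 256.306] pointing down, gripper open.
Joint ranges: [-2.72, 2.72], [-1.05, 1.87], [-1.09, 1.28], [-1.99, 2.15], [-1.42, 1.44], [-3.14, 3.14]. Speed limits (rad/s): [2.79, 2.79, 3.14, 3.14, 3.14, 3.14].

### API

Orientations are given as a 3x3 rotation matrix whose columns are the frame's x, y, z axes.
In Python, from rig import env gives the robot as it stands.
- The arm moves only by the tool drive_tool, never from a script. Its argument "motion" is a list of rows, each a list of 7 numbers: the shift along the tool's x, y, z in mm, then the turn, a rotation vector about the tool's x, y, z in rad, then the finger opening in mm, from 0 to 85.4. A call has 1 to 10 rows; each row is the pose to reach, as a shift and turn from the pose measured when the call began, along the tool's axes at that moment; what a row does not reach only later rows make up. A row lasts 1/12 s, in which the tool goes at most 41.7 mm and 7.16 degrees, less where a joint would pass 70% of its speed; a pose out of reach is approached as far as the arm can. A call with a gripper value outside its range is refused whole. The fingers move at their own pace and stop on an object; the grip force is fixed at half the most. Time passes only in rows, so rows that repeat a pose let the fingers close. It gives the time, the measured TCP pose, the force and the opening at its end, in the units of the state.
- env.get_state(): the state, without advancing time (a new reading comes with each control period).
- env.grab_frame(name): name is "side" or "top" or "wrist"; returns a dict with "img" (384x512x3 uint8, red, green, blue), "depth" (384x512 float32, mm along the optical axis (not along the pixel's ray), 0 where there is no reading), "K" (3x3 intrinsics, pixels), "dist_coeffs" ([k1, k2, p1, p2, k3] as OpenCV has them; the pictures are not rectified), "position" and "attitude" of the camera in the world. Camera axes: x right, y down, z forward; pixel columns grow to the right and rows downward; lengths in mm; the calibration is good to about 2 mm. A picture is of the moment at which its call begins.
- env.sign_off(): hands the job in, once; it reports no verdict.
The state is a dict: "time": time; "joint_pos": joint angles; "joint_vel": joint speeds; "tau": joint torques, N m; "eef_pos": TCP position; "tool_rot": TCP orientation; "wrist_force": force on the tool from outside, world axes, zero at the start; "torque": the same for the moment, N m; "grip_width": finger opening in mm.
Only numpy, scipy, OpenCV 4.12 (cv2) and the standard library are available. Lean on these libraries where they do the work, as an engineer would, in place of code of your own. Each camera call takes 0.05 s, during which the arm holds its last target. There are 200 camera calls.

## Working session

There is one attempt and no reset: what is moved stays moved. The work goes in short steps, Python scripts to look and compute and a tool call to move; the robot and the scene stay as the last step left them, time stands still between calls to the robot, and variables do not carry over. Pictures are saved under pics/ and viewed, about 12 in all and at most 16, crops included, and the job is handed in when it is done.

Besides the shell and the picture viewer there is one more tool, called after "Call:" by a JSON object that holds its "method" and its "body", one argument or row to a line. drive_tool: Moves the arm, as the interface text tells. Its arguments: {"type":"object","properties":{"motion":{"type":"array","items":{"type":"array","items":{"type":"number"}}}},"required":["motion"]}

```bash
ls; mkdir -p pics; python3 - <<'E'
from rig import env
import cv2,numpy as np
s=env.get_state();print({k:np.round(v,3).tolist() for k,v in s.items()},env.tip_extent)
for n in("top","side"):
    f=env.grab_frame(n);np.savez(f"{n}0.npz",**f);cv2.imwrite(f"pics/{n}0.png",f["img"][:,:,::-1])
    print(n,f["K"].tolist(),f["dist_coeffs"],f["position"],np.round(f["attitude"],4).tolist())
E
```

```text
pics
{'time': 0.0, 'joint_pos': [1.302, 0.241, 0.004, 1.335, -0.0, 1.571], 'joint_vel': [-0.0, -0.0, 0.001, 0.001, 0.0, 0.001], 'tau': [0.001, -37.231, 25.241, 0.017, 0.0, -0.0], 'eef_pos': [132.645, 481.495, 255.414], 'tool_rot': [[0.266, -0.001, -0.964], [0.964, -0.002, 0.266], [-0.002, -1.0, -0.0]], 'wrist_force': [0.537, 0.114, 0.107], 'torque': [0.001, -0.04, 0.012], 'grip_width': 85.237} 25.0
top [[491.9989346736695, 0.0, 255.92778164876702], [0.0, 491.9989346736695, 191.63826581261915], [0.0, 0.0, 1.0]] [-0.00522714  0.          0.          0.          0.        ] [ 438.41025853  138.90251616 1088.23739797] [[0.0043, -0.9943, 0.1064], [-0.9999, -0.0028, 0.0141], [-0.0137, -0.1065, -0.9942]]
side [[416.6149784528708, 0.0, 258.26208939344986], [0.0, 416.6149784528708, 187.9801423423501], [0.0, 0.0, 1.0]] [-0.14410813  0.          0.          0.          0.        ] [471.84876279 930.23805282 434.43755352] [[-0.9959, -0.0367, 0.0824], [-0.0903, 0.4158, -0.905], [-0.001, -0.9087, -0.4175]]
```

View pics/top0.png

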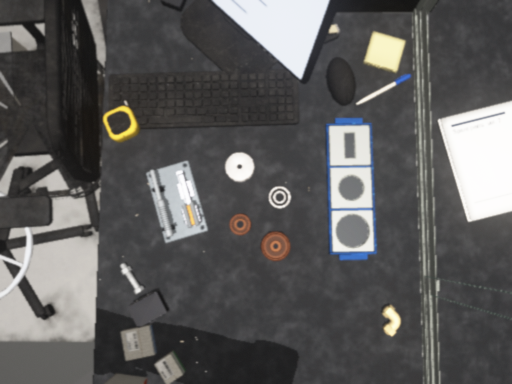

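View pics/side0.png

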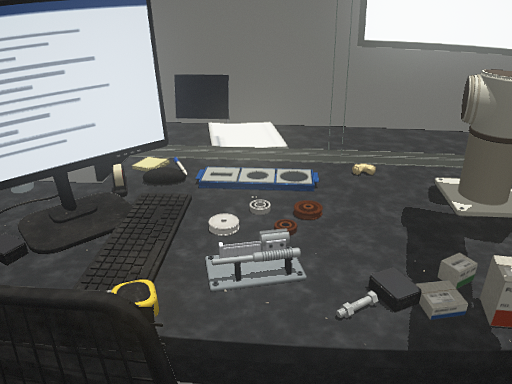

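```bash
cat > h.py <<'E'
import cv2,numpy as np
from rig import env
def cast(f,uv,z):
    """pixels -> world points on the plane at height z"""
    uv=np.asarray(uv,float).reshape(-1,1,2)
    n=cv2.undistortPoints(uv,f["K"],f["dist_coeffs"]).reshape(-1,2)
    d=np.c_[n,np.ones(len(n))]@np.asarray(f["attitude"]).T
    p=np.asarray(f["position"]);return p+d*((z-p[2])/d[:,2])[:,None]
def proj(f,P):
    R=np.asarray(f["attitude"]).T
    return cv2.projectPoints(np.asarray(P,float).reshape(-1,1,3),cv2.Rodrigues(R)[0],-R@np.asarray(f["position"]),f["K"],f["dist_coeffs"])[0].reshape(-1,2)
def snap(n,name):
    f=env.grab_frame(n);np.savez(name+".npz",**f);cv2.imwrite(f"pics/{name}.png",f["img"][:,:,::-1]);return f
def load(name):return dict(np.load(name+".npz"))
def totool(dw,R=None):
    """world shift -> tool shift"""
    return np.asarray(env.get_state()["tool_rot"]).T@np.asarray(dw,float)
def st():
    s=env.get_state();R=np.asarray(s["tool_rot"])
    print("t %.2f"%s["time"],"eef",np.round(s["eef_pos"],1),"x",np.round(R[:,0],3),"y",np.round(R[:,1],3),"F",np.round(s["wrist_force"],1),"w %.1f"%s["grip_width"],"q",np.round(s["joint_pos"],2))
def blobs(m,amin=30):
    cs,_=cv2.findContours(m.astype(np.uint8)*255,cv2.RETR_CCOMP,cv2.CHAIN_APPROX_NONE)
    return [c for c in cs if cv2.contourArea(c)>amin]
E
python3 - <<'E'
from h import *
f=load("top0");im=f["img"];hsv=cv2.cvtColor(im,cv2.COLOR_RGB2HSV)
roi=np.zeros(im.shape[:2],bool);roi[110:270,140:390]=1
w=(hsv[...,2]>130)&(hsv[...,1]<60)&roi
for c in blobs(w,40):
    (x,y),r,a=cv2.minAreaRect(c);print("white",round(x),round(y),np.round(r),round(a,1),cv2.contourArea(c),cast(f,[(x,y)],18)[0].round(1))
d=(hsv[...,2]<120)&roi
d[:, :325]=0;d[:,375:]=0
for c in blobs(d,100):
    (x,y),r,a=cv2.minAreaRect(c);print("dark",round(x),round(y),np.round(r),round(a,1),cast(f,[(x,y)],19)[0].round(1))
o=(hsv[...,0]>10)&(hsv[...,0]<28)&(hsv[...,1]>120)&roi
for c in blobs(o,10):
    (x,y),r,a=cv2.minAreaRect(c);print("pin",round(x),round(y),np.round(r),round(a,1),cast(f,[(x,y)],50)[0].round(1))
cv2.imwrite("pics/crop1.png",cv2.resize(im[150:260,130:310,::-1],None,fx=4,fy=4,interpolation=cv2.INTER_CUBIC))
snap("wrist","wrist0");w=load("wrist0");print(w["K"],w["dist_coeffs"],w["position"],w["attitude"].round(3).tolist())
E
```

```text
white 352 230 [41. 42.] 90.0 1674.5 [469.  -54.2  18. ]
white 353 231 [33. 29.] 45.0 734.5 [468.4 -56.9  18. ]
white 279 197 [22. 22.] 90.0 376.5 [541.3 103.7  18. ]
white 279 197 [8. 8.] 45.0 53.5 [541.9 103.1  18. ]
white 351 187 [41. 42.] 88.3 1619.0 [563.1 -53.   18. ]
white 351 187 [23. 23.] 45.0 418.5 [563.2 -53.   18. ]
white 176 201 [74. 45.] 73.6 2801.0 [532.  329.1  18. ]
white 190 215 [22.  6.] 74.1 106.5 [502.2 297.2  18. ]
white 240 166 [29. 29.] 90.0 664.5 [608.5 190.5  18. ]
white 350 145 [40. 41.] 90.0 1596.5 [657.  -51.8  18. ]
white 349 145 [24. 10.] 90.0 226.5 [657.  -50.7  18. ]
dark 349 145 [22.  8.] 90.0 [656.8 -50.5  19. ]
dark 349 189 [159.  49.] 90.0 [558.1 -50.   19. ]
pin 275 246 [ 9. 10.] 18.4 [435.3 113.1  50. ]
pin 275 246 [6. 6.] 45.0 [436.1 113.2  50. ]
pin 190 214 [18.  2.] 74.1 [500.5 292.8  50. ]
[[268.36574924   0.         254.74512027]
 [  0.         268.36574924 194.93282959]
 [  0.           0.           1.        ]] [0.01056333 0.         0.         0.         0.        ] [ 61.46743202 501.103026   373.07388374] [[0.266, 0.924, 0.276], [0.964, -0.254, -0.079], [-0.003, 0.287, -0.958]]
```

View pics/crop1.png

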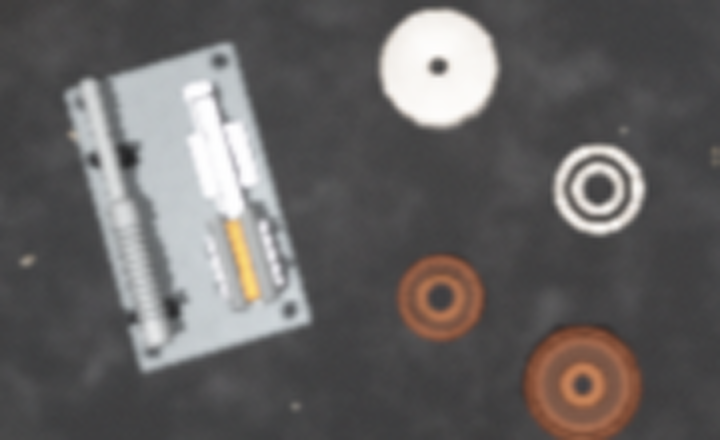

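Call:
{"method": "drive_tool", "body": {
  "motion": [
    [-40,85,-402,0,-0.55,0,40],
    [-40,85,-402,0,-0.55,0,40],
    [-40,85,-402,0,-0.55,0,40],
    [-40,85,-402,0,-0.55,0,40],
    [-40,85,-402,0,-0.55,0,40],
    [-40,85,-402,0,-0.55,0,40],
    [-40,85,-402,0,-0.55,0,40],
    [-40,85,-402,0,-0.55,0,40],
    [-40,85,-402,0,-0.55,0,40],
    [-40,85,-402,0,-0.55,0,40]
  ]
}}

```text
time: 0.98
eef_pos: [497.6, 340.2, 172.9]
tool_rot: [[-0.277, -0.001, -0.961], [0.961, -0.002, -0.277], [-0.001, -1.0, 0.002]]
wrist_force: [0.5, 0.6, 0.0]
grip_width: 39.7
```

```bash
python3 - <<'E'
from h import *
st();snap("wrist","w1");st()
E
```

```text
t 0.98 eef [497.6 340.2 172.9] x [-0.277  0.961 -0.001] y [-0.001 -0.002 -1.   ] F [0.5 0.6 0. ] w 39.7 q [ 0.6   0.49  0.15  1.23 -0.    0.32]
t 1.03 eef [504.  336.4 170.3] x [-0.271  0.963 -0.006] y [ 0.003 -0.005 -1.   ] F [ 5.7  0.3 -1.3] w 39.9 q [ 0.59  0.5   0.15  1.23 -0.01  0.32]
```

View pics/w1.png

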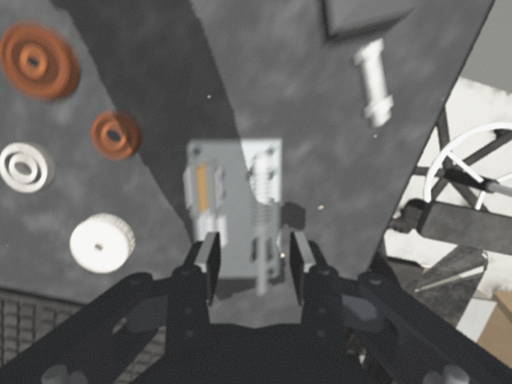

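```bash
cat >> h.py <<'E'
def cloud(f):
    v,u=np.nonzero(f["depth"]>0);z=f["depth"][v,u]
    n=cv2.undistortPoints(np.c_[u,v].astype(float).reshape(-1,1,2),f["K"],f["dist_coeffs"]).reshape(-1,2)
    return np.c_[u,v],(np.c_[n,np.ones(len(n))]*z[:,None])@np.asarray(f["attitude"]).T+f["position"]
E
python3 - <<'E'
from h import *
f=snap("wrist","w2");st()
uv,P=cloud(f)
for nm,f_ in(("w",f),("top",load("top0"))):
    uv,P=cloud(f_);th=np.radians(16);ex=np.array([np.cos(th),np.sin(th)]);ey=np.array([-ex[1],ex[0]])
    q=np.c_[(P[:,:2]-[541,304.5])@ex,(P[:,:2]-[541,304.5])@ey]
    m=(abs(q[:,0])<60)&(q[:,1]>-25)&(q[:,1]<80)
    print(nm,m.sum())
    for y in range(-24,80,4):
        s=m&(abs(q[:,1]-y)<2)
        print(y,*[("%.0f"%np.median(P[s&(abs(q[:,0]-x)<5),2]) if (s&(abs(q[:,0]-x)<5)).sum()>2 else '-') for x in range(-55,60,10)])
g=f["img"];hsv=cv2.cvtColor(g,cv2.COLOR_RGB2HSV)
o=(hsv[...,0]>10)&(hsv[...,0]<28)&(hsv[...,1]>70);o[:,:170]=0;o[:,230:]=0
for c in blobs(o,20):
    vx,vy,x,y=cv2.fitLine(c,cv2.DIST_L2,0,.01,.01).ravel();p=cast(f,[(x-vx*15,y-vy*15),(x,y),(x+vx*15,y+vy*15)],50);print(x,y,cv2.minAreaRect(c),p,np.degrees(np.arctan2(*(p[2]-p[0])[[1,0]])))
cv2.imwrite("pics/w2c.png",cv2.resize(g[125:310,160:320,::-1],None,fx=3.2,fy=3.2,interpolation=cv2.INTER_CUBIC))
E
```

```text
t 1.08 eef [500.4 337.8 170.7] x [-0.27   0.963 -0.004] y [-0.001 -0.004 -1.   ] F [-1.4 -0.3  0.2] w 40.2 q [ 0.6   0.49  0.15  1.23 -0.    0.32]
w 39095
-24 - - 234 - - -0 -0 -0 -0 -0 - -
-20 42 233 232 - - 7 7 7 7 7 - -
-16 47 229 229 47 - 8 8 8 8 - - -
-12 53 225 226 204 204 8 14 14 14 - - -
-8 56 220 226 222 212 - - - - - - -
-4 50 200 215 209 214 35 33 31 - - - -
0 50 50 202 203 204 30 29 30 - - - -
4 55 55 198 201 53 33 31 33 36 37 37 43
8 55 55 178 56 55 9 14 14 14 15 19 20
12 50 191 198 50 8 8 13 13 14 13 8 7
16 37 217 195 8 8 7 8 8 9 8 8 7
20 8 227 180 174 167 7 7 8 7 8 8 8
24 8 232 8 8 8 8 8 7 8 8 8 8
28 8 237 220 8 8 8 8 7 7 8 8 8
32 8 242 228 8 8 8 8 8 8 8 8 8
36 8 8 230 8 8 8 8 8 8 8 8 7
40 8 8 231 8 8 7 8 8 7 8 8 8
44 42 8 231 8 8 8 7 8 8 7 8 7
48 49 242 230 49 49 49 45 8 24 45 - 8
52 52 240 225 52 52 52 49 49 47 48 48 47
56 53 233 53 52 53 52 50 49 49 49 49 49
60 50 231 173 170 166 51 50 47 46 46 47 48
64 43 225 185 184 116 46 46 - 29 45 - 8
68 8 215 203 8 8 8 8 8 7 8 7 8
72 8 8 189 8 8 8 8 8 8 7 8 8
76 -0 0 197 200 5 5 5 0 1 6 6 6
top 2531
-24 0 -1 1 -0 1 1 -0 0 1 0 
[... 395 characters left out ...]
9 9 10 8 9 9 9 9 8
28 10 8 8 9 8 9 10 9 7 8 9 8
32 10 9 9 9 9 8 9 10 9 8 8 7
36 10 9 9 8 9 9 9 9 8 7 8 8
40 10 8 9 10 9 8 8 10 8 10 8 10
44 17 8 7 9 8 10 7 8 10 9 9 10
48 45 47 10 13 15 30 10 8 11 33 8 8
52 53 52 50 50 51 48 46 46 25 48 44 11
56 54 53 52 54 53 53 53 47 49 51 49 31
60 51 52 52 51 53 52 51 50 49 46 52 48
64 46 - - - 48 - - - 44 45 - -
68 43 - - - - - - - 9 - - 9
72 8 10 9 9 8 8 8 6 8 10 8 8
76 5 6 5 3 7 7 8 8 7 7 10 7
209.6699 178.7767 ((209.7132110595703, 178.9847869873047), (46.524322509765625, 7.837175369262695), 85.91438293457031) [[484.85276088 287.31325692  50.        ]
 [497.98439932 291.30941598  50.        ]
 [511.55642671 295.44239009  50.        ]] 16.93130400026446
```

View pics/w2c.png

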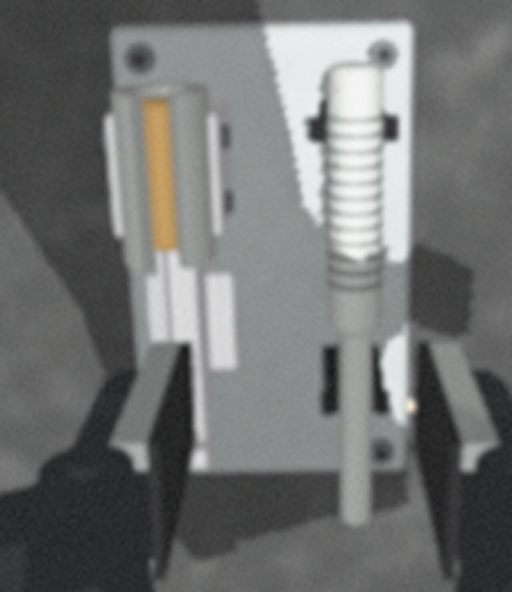

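```bash
cat > fit.py <<'E'
from h import *
from scipy.optimize import least_squares
th0=np.radians(16.5);ex=np.array([np.cos(th0),np.sin(th0)]);ey=np.array([-ex[1],ex[0]]);O=np.array([541,304.5])
def fit(P,q,r,y0,xr):
    m=(q[:,0]>xr[0])&(q[:,0]<xr[1])&(abs(q[:,1]-y0)<r+3)&(P[:,2]>40)&(P[:,2]<62)
    a=q[m];z=P[m,2]
    if r>10: k=abs(a[:,1]-y0)>5.5;a=a[k];z=z[k]
    f=lambda p:np.hypot(a[:,1]-p[0]-p[1]*(a[:,0]-np.mean(xr)),z-p[2])-r
    s=least_squares(f,[y0,0,45],loss="soft_l1",f_scale=1.)
    return m.sum(),s.x,np.degrees(th0+np.arctan(s.x[1])),np.sqrt(np.mean(s.fun**2))
if __name__=="__main__":
  for n in("w1","w2","top0","side0"):
    f=load(n);uv,P=cloud(f);q=np.c_[(P[:,:2]-O)@ex,(P[:,:2]-O)@ey]
    print(n,"drift body",fit(P,q,8,56,(-66,5)));print("  nose",fit(P,q,5,55,(12,75)));print("  bush",fit(P,q,13.5,1,(-64,-20)))
    b=(P[:,2]>4)&(P[:,2]<11)&(abs(q[:,1]-35)<8)&(abs(q[:,0])<110);print("  base x",np.percentile(q[b,0],[0.2,99.8]))
    b=(P[:,2]>4)&(P[:,2]<11)&(abs(q[:,0]+77)<3)&(abs(q[:,1]-25)<70);print("  base y",np.percentile(q[b,1],[0.2,99.8]) if b.any() else'')
    b=(P[:,2]>42)&(P[:,2]<60)&(abs(q[:,1]-55)<4)&(abs(q[:,0])<110);print("  drift x",np.percentile(q[b,0],[0.2,99.8]))
    b=(P[:,2]>47)&(P[:,2]<60)&(abs(q[:,1]-1)<12)&(abs(q[:,0])<110);print("  bush x",np.percentile(q[b,0],[0.2,99.8]))
E
python3 fit.py
```

```text
w1 drift body (np.int64(1260), array([5.48337601e+01, 2.37887952e-03, 4.45245891e+01]), np.float64(16.636299499431182), np.float64(0.701856834349015))
  nose (np.int64(559), array([5.50999793e+01, 5.23145631e-03, 4.45224791e+01]), np.float64(16.79973763267959), np.float64(0.792837968343002))
  bush (np.int64(1526), array([9.98600705e-02, 1.26760952e-03, 4.45029202e+01]), np.float64(16.572628636629965), np.float64(1.3321955041571913))
  base x [-83.46179313  79.78286675]
  base y [-21.87881047  75.08529138]
  drift x [-74.49578698  72.85933301]
  bush x [-68.25565339 -18.38074184]
w2 drift body (np.int64(1297), array([ 5.48296111e+01, -3.43644658e-04,  4.45463415e+01]), np.float64(16.480310612200697), np.float64(0.6991396462959979))
  nose (np.int64(590), array([5.50881205e+01, 5.81015564e-03, 4.44546724e+01]), np.float64(16.832893650524767), np.float64(0.7503150099799254))
  bush (np.int64(1580), array([5.43650173e-02, 1.82008756e-03, 4.45613477e+01]), np.float64(16.604283220541667), np.float64(1.2636676034110297))
  base x [-83.28764716  79.07781434]
  base y [-22.35877157  75.02002
[... 561 characters left out ...]
se y [-20.96155555  74.6409884 ]
  drift x [-72.78227073  73.03780697]
  bush x [-66.57106151  18.66571543]
side0 drift body (np.int64(403), array([ 5.38376888e+01, -2.11024944e-03,  4.47594126e+01]), np.float64(16.379091792813295), np.float64(1.0999412921733378))
  nose (np.int64(234), array([5.41765284e+01, 1.23057600e-02, 4.46195435e+01]), np.float64(17.205032525973653), np.float64(1.004580663159222))
  bush (np.int64(363), array([5.75268088e-01, 8.42068390e-03, 4.32593140e+01]), np.float64(16.982458244966033), np.float64(1.4907551452357486))
  base x [-79.20158911  83.53745169]
  base y [-12.51283219  75.29834301]
  drift x [-70.52908754  75.72747539]
  bush x [-65.71662968 -15.46671329]
```

Call:
{"method": "drive_tool", "body": {
  "motion": [
    [6,30,-6,0,-0.016,0,40],
    [12,60,-13,0,-0.016,0,40],
    [12,70,-13,0,-0.016,0,40],
    [12,70,-13,0,-0.016,0,40],
    [12,70,-13,0,-0.016,0,40]
  ]
}}

```text
time: 1.5
eef_pos: [508.4, 352.4, 100.4]
tool_rot: [[-0.286, -0.003, -0.958], [0.958, -0.006, -0.286], [-0.005, -1.0, 0.005]]
wrist_force: [0.4, 1.1, 0.9]
grip_width: 40.3
```

```bash
cat > go.py <<'E'
import sys
from h import *
# go.py x y z yaw_deg : tool shift/turn needed so TCP at xyz, pointing down, jaws along yaw+90
from scipy.spatial.transform import Rotation as Ro
s=env.get_state();R=np.asarray(s["tool_rot"]);x,y,z,t=map(float,sys.argv[1:5]);t=np.radians(t)
X=np.array([-np.sin(t),np.cos(t),0]);Y=np.array([0,0,-1.]);G=np.c_[X,Y,np.cross(X,Y)]
print("shift",np.round(R.T@(np.array([x,y,z])-s["eef_pos"]),1),"turn",np.round(Ro.from_matrix(R.T@G).as_rotvec(),3));st()
E
python3 go.py 509.6 352.4 51 16.6
```

```text
shift [-0.1 49.4 -1.3] turn [-0.005  0.001 -0.005]
t 1.50 eef [508.4 352.4 100.4] x [-0.286  0.958 -0.005] y [-0.003 -0.006 -1.   ] F [0.4 1.1 0.9] w 40.3 q [ 0.61  0.58  0.1   1.1  -0.    0.32]
```

Call:
{"method": "drive_tool", "body": {
  "motion": [
    [0,25,-1,-0.005,0,-0.005,40],
    [0,49,-1,-0.005,0,-0.005,40],
    [0,49,-1,-0.005,0,-0.005,40],
    [0,49,-1,-0.005,0,-0.005,30],
    [0,49,-1,-0.005,0,-0.005,10],
    [0,49,-1,-0.005,0,-0.005,10],
    [0,49,-1,-0.005,0,-0.005,10],
    [0,49,-1,-0.005,0,-0.005,10],
    [0,49,-1,-0.005,0,-0.005,10]
  ]
}}

```text
time: 2.25
eef_pos: [510.6, 353.1, 54.3]
tool_rot: [[-0.286, 0.004, -0.958], [0.958, 0.003, -0.286], [0.001, -1.0, -0.004]]
wrist_force: [0.1, -2.5, 6.9]
grip_width: 14.1
```

```bash
python3 go.py 509.6 352.4 51 16.6; python3 -c "
from h import *
f=snap('wrist','w3');cv2.imwrite('pics/w3c.png',cv2.resize(f['img'][60:384,130:380,::-1],None,fx=1.8,fy=1.8))"
```

```text
shift [-0.3  3.3  1.2] turn [0.004 0.001 0.001]
t 2.25 eef [510.6 353.1  54.3] x [-0.286  0.958  0.001] y [ 0.004  0.003 -1.   ] F [ 0.1 -2.5  6.9] w 14.1 q [ 0.6   0.62  0.04  0.99 -0.    0.31]
```

View pics/w3c.png

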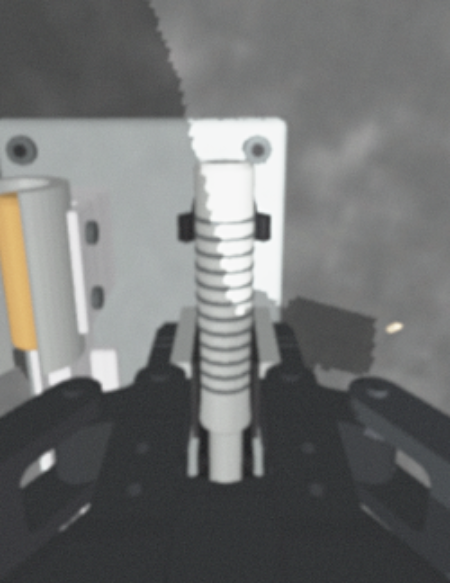

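Call:
{"method": "drive_tool", "body": {
  "motion": [
    [0,-12,0,0.004,0,0,8],
    [0,-30,0,0.004,0,0,8],
    [0,-48,0,0.004,0,0,8],
    [-20,-50,40,0.004,0,0,8],
    [-40,-50,80,0.004,0,0,8],
    [-55,-50,120,0.004,0,0,8],
    [-55,-50,155,0.004,0,0,8],
    [-55,-50,155,0.004,0,0,8],
    [-55,-50,155,0.004,0,0,8],
    [-55,-50,155,0.004,0,0,8]
  ]
}}

```text
time: 3.13
eef_pos: [378.5, 256.6, 104.7]
tool_rot: [[-0.287, 0.003, -0.958], [0.958, 0.004, -0.287], [0.003, -1.0, -0.004]]
wrist_force: [1.6, 1.8, -1.9]
grip_width: 13.9
```

```bash
python3 - <<'E'
from fit import *
env.get_state();st()
for n in("wrist","top","side"):
    f=snap(n,n+"4");uv,P=cloud(f);
    q=np.c_[(P[:,:2]-O)@ex,(P[:,:2]-O)@ey]
    m=(abs(q[:,1])<14)&(q[:,0]>-250)&(q[:,0]<-70)&(P[:,2]>60)&(P[:,2]<112)
    for lab,r,lo,hi in(("body",8,-230,-195),("body2",8,-205,-160),("nose",5,-145,-80)):
        k=m&(q[:,0]>lo)&(q[:,0]<hi)
        if k.sum()<30: print(n,lab,k.sum());continue
        a=q[k];z=P[k,2]
        # keep the upper surface: near the ridge
        s=least_squares(lambda p:np.hypot(a[:,1]-p[0]-p[1]*(a[:,0]-lo),z-p[2]-p[3]*(a[:,0]-lo))-r,[0,0,92,0],loss="soft_l1",f_scale=1.)
        print(n,lab,k.sum(),s.x.round(3),np.sqrt(np.mean(s.fun**2)).round(2), np.percentile(a[:,0],[0.5,99.5]).round(1))
st()
f=load("side4");cv2.imwrite("pics/s4c.png",cv2.resize(f["img"][130:300,180:440,::-1],None,fx=3,fy=3))
E
```

```text
t 3.13 eef [378.5 256.6 104.7] x [-0.287  0.958  0.003] y [ 0.003  0.004 -1.   ] F [ 1.6  1.8 -1.9] w 13.9 q [ 0.59  0.28 -0.36  0.92  0.    0.3 ]
wrist body 2338 [-1.8700e-01  4.0000e-03  9.4694e+01  1.3000e-02] 0.88 [-228.1 -195.2]
wrist body2 3178 [-8.4000e-02  6.0000e-03  9.5067e+01  6.0000e-03] 3.18 [-204.9 -160.3]
wrist nose 418 [ 1.9400e-01  7.0000e-03  9.5104e+01 -2.5000e-02] 0.42 [-144.8 -127.9]
top body 0
top body2 0
top nose 130 [ 1.102e+00  4.000e-03  9.636e+01 -6.000e-03] 1.34 [-132.3  -80.5]
side body 122 [-1.7920e+00  3.2000e-02  9.5546e+01 -2.0000e-03] 0.97 [-222.2 -195.3]
side body2 134 [-2.896  0.217 97.077 -0.197] 3.29 [-204.9 -160. ]
side nose 210 [-0.705  0.    95.542 -0.   ] 1.07 [-144.8  -80.5]
t 3.28 eef [379.6 257.2 104.5] x [-0.286  0.958  0.003] y [ 0.003  0.003 -1.   ] F [-0.3  1.1 -1.7] w 14.0 q [ 0.59  0.29 -0.36  0.92  0.    0.3 ]
```

View pics/s4c.png

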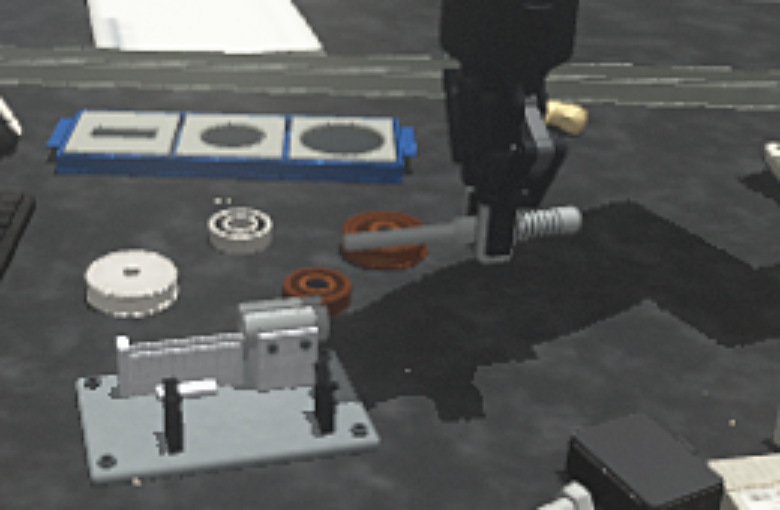

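Call:
{"method": "drive_tool", "body": {
  "motion": [
    [-0.3,25,0,0.003,0,-0.003,8],
    [-0.3,50,0,0.003,0,-0.003,8],
    [-0.3,50,0,0.003,0,-0.003,8],
    [-0.3,50,0,0.003,0,-0.003,8],
    [-0.3,50,0,0.003,0,-0.003,8]
  ]
}}

```text
time: 3.7
eef_pos: [380.8, 257.7, 55.1]
tool_rot: [[-0.286, -0.0, -0.958], [0.958, 0.006, -0.286], [0.006, -1.0, -0.001]]
wrist_force: [0.3, -0.2, -2.5]
grip_width: 14.4
```

```bash
python3 - <<'E'
from fit import *
st()
f=snap("side","side5");cv2.imwrite("pics/s5c.png",cv2.resize(f["img"][190:290,200:400,::-1],None,fx=4,fy=4,interpolation=cv2.INTER_CUBIC))
for n in("wrist","top","side"):
    f=snap(n,n+"5");uv,P=cloud(f);
    q=np.c_[(P[:,:2]-O)@ex,(P[:,:2]-O)@ey]
    m=(abs(q[:,1])<12)&(P[:,2]>40)&(P[:,2]<56)
    for lab,r,lo,hi in(("body",8,-228,-190),("nose",5,-145,-75)):
        k=m&(q[:,0]>lo)&(q[:,0]<hi)
        if k.sum()<30: print(n,lab,k.sum());continue
        a=q[k];z=P[k,2]
        s=least_squares(lambda p:np.hypot(a[:,1]-p[0]-p[1]*(a[:,0]-lo),z-p[2]-p[3]*(a[:,0]-lo))-r,[0,0,45,0],loss="soft_l1",f_scale=1.)
        print(n,lab,k.sum(),s.x.round(3),np.sqrt(np.mean(s.fun**2)).round(2), np.percentile(a[:,0],[0.5,99.5]).round(1))
st()
E
python3 go.py 379.6 257.2 54.2 16.6
```

```text
t 3.70 eef [380.8 257.7  55.1] x [-0.286  0.958  0.006] y [-0.     0.006 -1.   ] F [ 0.3 -0.2 -2.5] w 14.4 q [ 0.59  0.36 -0.41  0.79  0.01  0.3 ]
wrist body 2467 [4.0400e-01 4.0000e-03 4.5657e+01 1.0000e-02] 0.89 [-225.2 -190.2]
wrist nose 471 [ 6.7900e-01  7.0000e-03  4.6023e+01 -2.3000e-02] 0.41 [-144.3 -125.2]
top body 0
top nose 114 [ 6.0000e-01  2.1000e-02  4.7819e+01 -1.8000e-02] 1.4 [-130.5  -76.3]
side body 131 [-8.4700e-01  2.0000e-02  4.6298e+01 -5.0000e-03] 0.94 [-221.4 -190.4]
side nose 216 [ 2.2100e-01 -9.0000e-03  4.6686e+01 -5.0000e-03] 1.2 [-144.9  -75.5]
t 3.90 eef [380.9 257.8  55.7] x [-0.286  0.958  0.006] y [ 0.001  0.007 -1.   ] F [-1.1  0.1 -2. ] w 13.7 q [ 0.59  0.36 -0.42  0.79  0.01  0.3 ]
shift [-0.2  1.5  1.4] turn [0.003 0.001 0.006]
t 3.90 eef [380.9 257.8  55.7] x [-0.286  0.958  0.006] y [ 0.001  0.007 -1.   ] F [-1.1  0.1 -2. ] w 13.7 q [ 0.59  0.36 -0.42  0.79  0.01  0.3 ]
```

View pics/s5c.png

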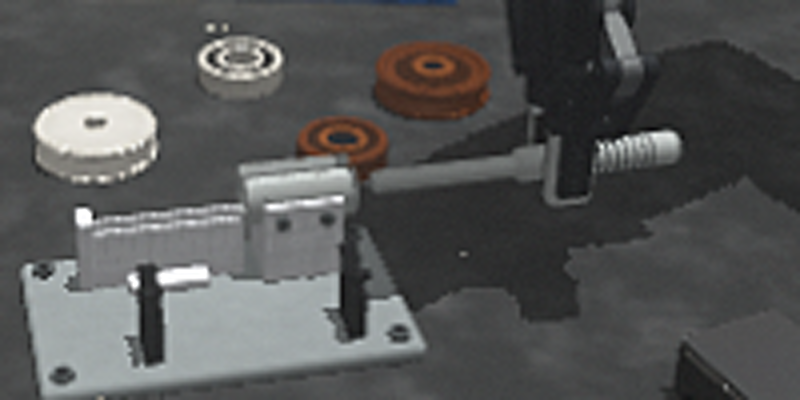

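Call:
{"method": "drive_tool", "body": {
  "motion": [
    [-0.6,1.7,0,0.003,0,0.006,8],
    [-0.6,1.7,0,0.003,0,0.006,8],
    [-0.6,1.7,-5,0.003,0,0.006,8],
    [-0.6,1.7,-10,0.003,0,0.006,8],
    [-0.6,1.7,-15,0.003,0,0.006,8],
    [-0.6,1.7,-20,0.003,0,0.006,8],
    [-0.6,1.7,-20,0.003,0,0.006,8]
  ]
}}

```text
time: 4.48
eef_pos: [401.7, 263.5, 54.2]
tool_rot: [[-0.286, 0.001, -0.958], [0.958, 0.001, -0.286], [0.001, -1.0, -0.002]]
wrist_force: [1.2, -0.5, -1.2]
grip_width: 14.0
```

```bash
python3 - <<'E'
from fit import *
st()
f=snap("side","side6");cv2.imwrite("pics/s6c.png",cv2.resize(f["img"][190:290,200:400,::-1],None,fx=4,fy=4,interpolation=cv2.INTER_CUBIC))
f=snap("top","top6")
cv2.imwrite("pics/t6c.png",cv2.resize(f["img"][150:270,140:260,::-1],None,fx=5,fy=5,interpolation=cv2.INTER_CUBIC))
E
python3 go.py 380.9 257.8 54 16.6
```

```text
t 4.48 eef [401.7 263.5  54.2] x [-0.286  0.958  0.001] y [ 0.001  0.001 -1.   ] F [ 1.2 -0.5 -1.2] w 14.0 q [ 0.58  0.39 -0.36  0.81  0.    0.29]
shift [ 0.7 -0.1 20.3] turn [-0.  0.  0.]
t 4.58 eef [400.5 263.   53.9] x [-0.286  0.958  0.   ] y [-0.  0. -1.] F [-0.3  0.4 -1.5] w 14.2 q [ 0.58  0.39 -0.36  0.81  0.    0.29]
```

View pics/t6c.png

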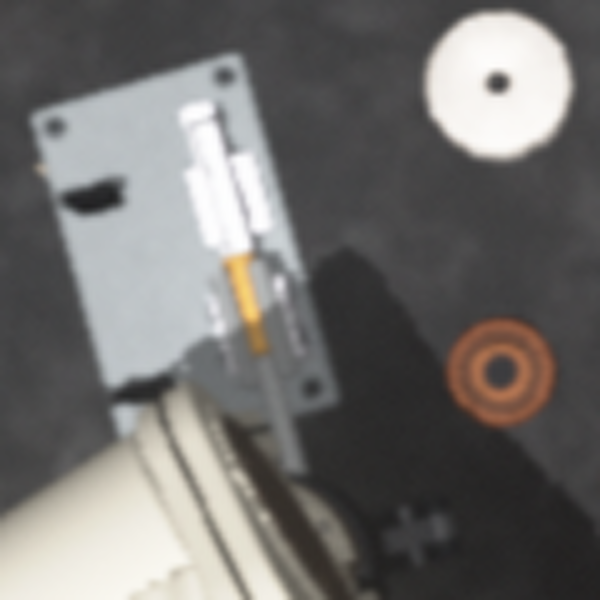

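Call:
{"method": "drive_tool", "body": {
  "motion": [
    [0,0,-6,0,0,0,8],
    [0,0,-12,0,0,0,8],
    [0,0,-18,0,0,0,8],
    [0,0,-24,0,0,0,8],
    [0,0,-30,0,0,0,8],
    [0,0,-35,0,0,0,8],
    [0,0,-39,0,0,0,8],
    [0,0,-42,0,0,0,8],
    [0,0,-44,0,0,0,8],
    [0,0,-44,0,0,0,8]
  ]
}}

```text
time: 5.42
eef_pos: [443.1, 275.7, 53.9]
tool_rot: [[-0.286, 0.0, -0.958], [0.958, 0.0, -0.286], [0.0, -1.0, -0.0]]
wrist_force: [0.5, 0.1, -1.2]
grip_width: 14.3
```

```bash
cat > pin.py <<'E'
from fit import *
def pin(n):
    f=snap(n[:-1],n);hsv=cv2.cvtColor(f["img"],cv2.COLOR_RGB2HSV)
    uv,P=cloud(f);q=np.c_[(P[:,:2]-O)@ex,(P[:,:2]-O)@ey]
    h=hsv[uv[:,1],uv[:,0]];k=(h[:,0]>10)&(h[:,0]<30)&(h[:,1]>90)&(abs(q[:,1])<14)&(abs(q[:,0])<70)&(P[:,2]>30)&(P[:,2]<60)
    print(n,k.sum(),"x",np.percentile(q[k,0],[1,99]).round(1),"y",np.percentile(q[k,1],[3,50,97]).round(1),"z",np.percentile(P[k,2],[5,50,98]).round(1));return f
E
python3 - <<'E'
from pin import *
st();f=pin("top7");g=pin("side7")
a=cv2.resize(f["img"][150:270,140:260,::-1],(400,400),interpolation=cv2.INTER_CUBIC);b=cv2.resize(g["img"][190:290,200:300,::-1],(400,400),interpolation=cv2.INTER_CUBIC)
cv2.imwrite("pics/c7.png",np.hstack([a,b]))
E
```

```text
t 5.42 eef [443.1 275.7  53.9] x [-0.286  0.958  0.   ] y [ 0.  0. -1.] F [ 0.5  0.1 -1.2] w 14.3 q [ 0.56  0.46 -0.25  0.86  0.    0.27]
top7 105 x [-10.8  29.7] y [-6.  -1.2  4.1] z [42.8 48.9 52.4]
side7 188 x [-9.  33.5] y [-2.7  3.9  7.1] z [39.6 46.4 50.3]
```

View pics/c7.png

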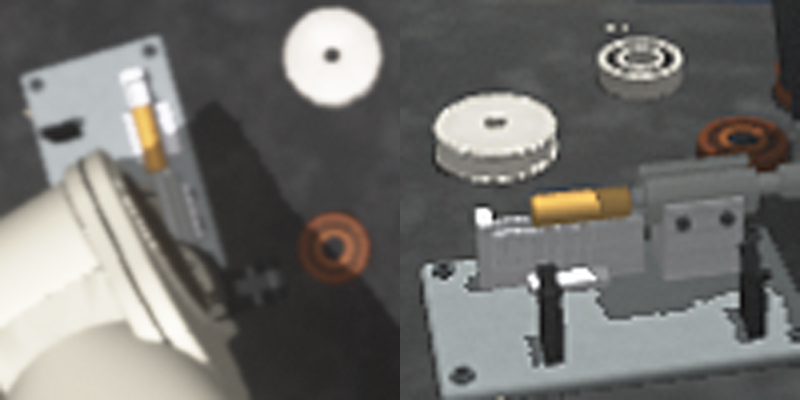

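Call:
{"method": "drive_tool", "body": {
  "motion": [
    [0,0,10,0,0,0,8],
    [0,0,35,0,0,0,8],
    [0,0,60,0,0,0,8],
    [0,0,72,0,0,0,8],
    [0,0,72,0,0,0,8],
    [0,-30,72,0,0,0,8],
    [0,-55,72,0,0,0,8],
    [25,-60,50,0,0,0,8],
    [55,-60,20,0,0,0,8],
    [55,-60,-18,0,0,0,8]
  ]
}}

```text
time: 6.35
eef_pos: [444.0, 338.3, 115.8]
tool_rot: [[-0.291, 0.002, -0.957], [0.957, 0.005, -0.291], [0.005, -1.0, -0.003]]
wrist_force: [0.7, 0.1, -3.0]
grip_width: 14.2
```

```bash
python3 go.py 511.0 353.0 75 16.6
```

```text
shift [ -5.7  41.  -68.2] turn [0.003 0.006 0.005]
t 6.35 eef [444.  338.3 115.8] x [-0.291  0.957  0.005] y [ 0.002  0.005 -1.   ] F [ 0.7  0.1 -3. ] w 14.2 q [ 0.65  0.45 -0.08  1.04  0.    0.35]
```

Call:
{"method": "drive_tool", "body": {
  "motion": [
    [-3,20,-35,0.003,0.006,0.005,8],
    [-5.7,41,-68,0.003,0.006,0.005,8],
    [-5.7,41,-68,0.003,0.006,0.005,8],
    [-5.7,41,-68,0.003,0.006,0.005,8]
  ]
}}

```text
time: 6.68
eef_pos: [511.0, 352.0, 70.9]
tool_rot: [[-0.284, -0.004, -0.959], [0.959, -0.004, -0.284], [-0.002, -1.0, 0.005]]
wrist_force: [0.0, -0.4, -2.3]
grip_width: 14.0
```

```bash
python3 go.py 510.8 353.1 54.6 16.6
```

```text
shift [ 1.1 16.3 -0.2] turn [-0.005 -0.002 -0.002]
t 6.68 eef [511.  352.   70.9] x [-0.284  0.959 -0.002] y [-0.004 -0.004 -1.   ] F [ 0.  -0.4 -2.3] w 14.0 q [ 0.6   0.61  0.07  1.04 -0.    0.32]
```

Call:
{"method": "drive_tool", "body": {
  "motion": [
    [1,8,0,-0.005,-0.002,-0.002,8],
    [1,16,0,-0.005,-0.002,-0.002,8],
    [1,16,0,-0.005,-0.002,-0.002,8],
    [1,16,0,-0.005,-0.002,-0.002,8]
  ]
}}

```text
time: 7.02
eef_pos: [509.8, 352.9, 55.8]
tool_rot: [[-0.287, 0.0, -0.958], [0.958, -0.0, -0.287], [-0.0, -1.0, -0.0]]
wrist_force: [-0.6, -0.3, -1.9]
grip_width: 14.0
```

```bash
python3 go.py 510.8 353.1 54.2 16.6
```

```text
shift [-0.1  1.6 -1. ] turn [ 0.     0.001 -0.   ]
t 7.02 eef [509.8 352.9  55.8] x [-0.287  0.958 -0.   ] y [ 0. -0. -1.] F [-0.6 -0.3 -1.9] w 14.0 q [ 0.61  0.62  0.05  1.   -0.    0.31]
```

Call:
{"method": "drive_tool", "body": {
  "motion": [
    [0,1.6,-1,0,0,0,8],
    [0,1.6,-1,0,0,0,8],
    [0,1.6,-1,0,0,0,20],
    [0,1.6,-1,0,0,0,40],
    [0,1.6,-1,0,0,0,40],
    [0,1.6,-1,0,0,0,40]
  ]
}}

```text
time: 7.52
eef_pos: [511.1, 353.3, 54.7]
tool_rot: [[-0.287, 0.001, -0.958], [0.958, 0.0, -0.287], [0.0, -1.0, -0.001]]
wrist_force: [0.5, -0.0, -0.5]
grip_width: 39.7
```

Call:
{"method": "drive_tool", "body": {
  "motion": [
    [0,-25,0,0,0,0,40],
    [0,-60,0,0,0,0,40],
    [0,-90,20,0,0,0,40],
    [-25,-100,40,0,0,0,40],
    [-30,-100,40,0,0,0,40],
    [-30,-100,40,0,0,0,40],
    [-30,-100,40,0,0,0,40]
  ]
}}

```text
time: 8.1
eef_pos: [481.5, 313.0, 154.6]
tool_rot: [[-0.286, 0.001, -0.958], [0.958, 0.001, -0.286], [0.001, -1.0, -0.001]]
wrist_force: [0.7, 0.4, 0.1]
grip_width: 40.1
```

```bash
python3 - <<'E'
from pin import *
st();f=pin("wrist8");cv2.imwrite("pics/c8.png",f["img"][:,:,::-1]);uv,P=cloud(f);q=np.c_[(P[:,:2]-O)@ex,(P[:,:2]-O)@ey]
print("body",fit(P,q,8,55,(-66,5)),"nose",fit(P,q,5,55,(12,70)),"bush",fit(P,q,13.5,0,(-64,-20)))
b=(P[:,2]>42)&(P[:,2]<60)&(abs(q[:,1]-55)<4)&(abs(q[:,0])<110);print("  drift x",np.percentile(q[b,0],[0.2,99.8]))
st()
E
```

```text
t 8.10 eef [481.5 313.  154.6] x [-0.286  0.958  0.001] y [ 0.001  0.001 -1.   ] F [0.7 0.4 0.1] w 40.1 q [0.58 0.45 0.03 1.15 0.   0.29]
wrist8 536 x [-13.1  28.8] y [-5.2  0.7  6.2] z [44.8 48.2 49.9]
body (np.int64(1133), array([5.48200168e+01, 6.34342188e-03, 4.45331603e+01]), np.float64(16.86344642668353), np.float64(0.6894318243663129)) nose (np.int64(557), array([5.50045391e+01, 5.09837256e-03, 4.45943905e+01]), np.float64(16.79211269916709), np.float64(0.7231219394710663)) bush (np.int64(1183), array([-1.94328021e-01,  6.31286028e-03,  4.46869759e+01]), np.float64(16.861695446173734), np.float64(0.9591310387746449))
  drift x [-74.37029177  72.24405284]
t 8.15 eef [481.5 313.3 154.1] x [-0.286  0.958  0.   ] y [ 0.001  0.001 -1.   ] F [0.6 0.1 0.1] w 40.2 q [0.58 0.45 0.03 1.15 0.   0.29]
```

View pics/c8.png

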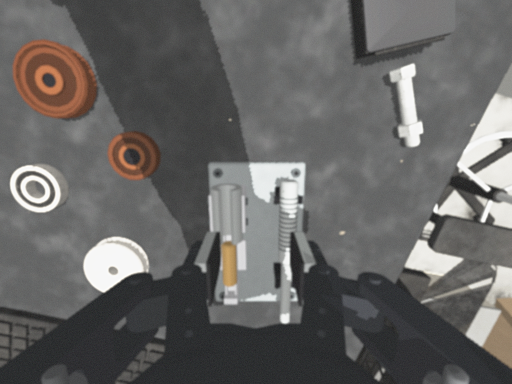

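```bash
python3 go.py 548.9 307.05 63.5 16.7
```

```text
shift [-25.3  90.7 -62.8] turn [ 0.001 -0.001  0.   ]
t 8.15 eef [481.5 313.3 154.1] x [-0.286  0.958  0.   ] y [ 0.001  0.001 -1.   ] F [0.6 0.1 0.1] w 40.2 q [0.58 0.45 0.03 1.15 0.   0.29]
```

Call:
{"method": "drive_tool", "body": {
  "motion": [
    [-12,20,-32,0,0,0,36],
    [-25,40,-63,0,0,0,36],
    [-25,50,-63,0,0,0,36],
    [-25,50,-63,0,0,0,36],
    [-25,50,-63,0,0,0,36]
  ]
}}

```text
time: 8.57
eef_pos: [547.8, 307.2, 101.7]
tool_rot: [[-0.286, -0.004, -0.958], [0.958, -0.001, -0.286], [-0.0, -1.0, 0.004]]
wrist_force: [-0.2, 0.6, 0.5]
grip_width: 36.0
```

```bash
python3 go.py 548.9 307.05 63.5 16.7
```

```text
shift [-0.4 38.2 -1.2] turn [-0.004 -0.001 -0.   ]
t 8.57 eef [547.8 307.2 101.7] x [-0.286  0.958 -0.   ] y [-0.004 -0.001 -1.   ] F [-0.2  0.6  0.5] w 36.0 q [0.51 0.59 0.13 1.11 0.   0.22]
```

Call:
{"method": "drive_tool", "body": {
  "motion": [
    [-0.4,20,-1,-0.004,0,0,36],
    [-0.4,38,-1,-0.004,0,0,36],
    [-0.4,38,-1,-0.004,0,0,36],
    [-0.4,38,-1,-0.004,0,0,36],
    [-0.4,38,-1,-0.004,0,0,28],
    [-0.4,38,-1,-0.004,0,0,22],
    [-0.4,38,-1,-0.004,0,0,8],
    [-0.4,38,-1,-0.004,0,0,8],
    [-0.4,38,-1,-0.004,0,0,8],
    [-0.4,38,-1,-0.004,0,0,8]
  ]
}}

```text
time: 9.4
eef_pos: [549.7, 307.5, 65.8]
tool_rot: [[-0.286, 0.003, -0.958], [0.958, 0.001, -0.286], [0.0, -1.0, -0.003]]
wrist_force: [-1.4, -0.8, 6.7]
grip_width: 10.7
```

```bash
python3 -c "
from pin import *
st();f=pin('side9');cv2.imwrite('pics/c9.png',cv2.resize(f['img'][190:290,200:300,::-1],(500,500),interpolation=cv2.INTER_CUBIC))"
```

```text
t 9.40 eef [549.7 307.5  65.8] x [-0.286  0.958  0.   ] y [ 0.003  0.001 -1.   ] F [-1.4 -0.8  6.7] w 10.7 q [ 0.51  0.63  0.09  1.03 -0.    0.22]
side9 83 x [-9.5 33.6] y [-1.   4.2  9. ] z [39.7 45.8 51. ]
```

View pics/c9.png

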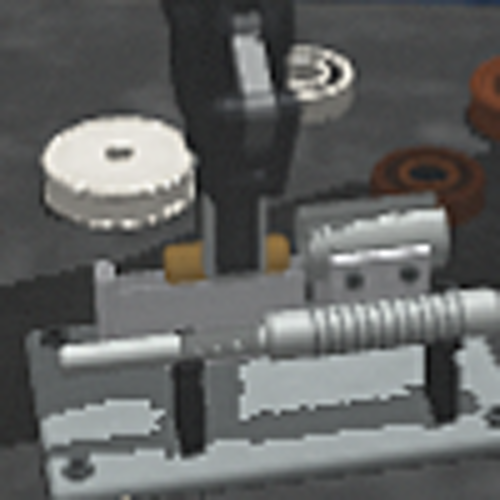

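Call:
{"method": "drive_tool", "body": {
  "motion": [
    [0,-8,0,0,0,0,8],
    [0,-18,0,0,0,0,8],
    [0,-35,0,0,0,0,8],
    [0,-60,0,0,0,0,8],
    [0,-70,0,0,0,0,8],
    [0,-70,0,0,0,0,8]
  ]
}}

```text
time: 9.95
eef_pos: [551.7, 308.6, 139.9]
tool_rot: [[-0.286, 0.009, -0.958], [0.958, 0.005, -0.286], [0.002, -1.0, -0.01]]
wrist_force: [0.8, 0.7, -0.5]
grip_width: 11.0
```

```bash
python3 - <<'E'
from h import *
from scipy.optimize import least_squares
st();s=env.get_state()
for n in("side","top","wrist"):
    f=snap(n,n+"10");uv,P=cloud(f);hsv=cv2.cvtColor(f["img"],cv2.COLOR_RGB2HSV);h=hsv[uv[:,1],uv[:,0]]
    R=np.asarray(s["tool_rot"]);T=(P-s["eef_pos"])@R
    k=(h[:,0]>10)&(h[:,0]<30)&(h[:,1]>90)&(np.linalg.norm(T-[0,20,0],axis=1)<45)
    print(n,k.sum(),"tool x,y,z ranges",np.percentile(T[k],[2,50,98],axis=0).round(1).tolist())
    # nests: dark pockets, seen from above
    if n=="top":
        m=(hsv[...,2]<120)
        big=np.zeros_like(m)
        w=((hsv[...,2]>130)&(hsv[...,1]<60));w[:,:325]=0;w[:,376:]=0
        cs,hi=cv2.findContours(w.astype(np.uint8)*255,cv2.RETR_CCOMP,cv2.CHAIN_APPROX_NONE)
        for c,hh in zip(cs,hi[0]):
            if cv2.contourArea(c)>150:
                r=cv2.minAreaRect(c);p=cast(f,[r[0]],19)[0];M=cv2.moments(c);p2=cast(f,[(M["m10"]/M["m00"],M["m01"]/M["m00"])],19)[0]
                bx=cast(f,cv2.boxPoints(r),19);e=bx[1]-bx[0]
                print("hole" if hh[3]>=0 else "plate",p.round(1),p2.round(1),np.linalg.norm(np.diff(bx[:3],axis=0),axis=1).round(1),np.degrees(np.arctan2(e[1],e[0])).round(1))
E
```

```text
t 9.95 eef [551.7 308.6 139.9] x [-0.286  0.958  0.002] y [ 0.009  0.005 -1.   ] F [ 0.8  0.7 -0.5] w 11.0 q [ 0.51  0.56  0.18  1.18 -0.    0.22]
side 93 tool x,y,z ranges [[-2.2, 16.1, -24.5], [3.9, 20.2, -15.6], [6.9, 27.7, 17.4]]Traceback (most recent call last):
  File "<stdin>", line 8, in <module>
    return _quantile_unchecked(
        a, q, axis, out, overwrite_input, method, keepdims, weights)
    return _ureduce(a,
                    func=_quantile_ureduce_func,
    ...<5 lines>...
                    overwrite_input=overwrite_input,
                    method=method)
    r = func(a, **kwargs)
    result = _quantile(arr,
                       quantiles=q,
    ...<2 lines>...
                       out=out,
                       weights=wgt)
    slices_having_nans = np.isnan(arr[-1, ...])
                                  ~~~^^^^^^^^^
IndexError: index -1 is out of bounds for axis 0 with size 0
```

```bash
python3 go.py 600 -51 145 0.7
```

```text
shift [-357.9   -9.5   54.3] turn [0.004 0.278 0.001]
t 10.05 eef [549.7 307.5 136. ] x [-0.286  0.958  0.001] y [ 0.004  0.002 -1.   ] F [ 0.4  0.4 -1. ] w 10.9 q [ 0.51  0.56  0.17  1.18 -0.    0.22]
```

Call:
{"method": "drive_tool", "body": {
  "motion": [
    [-35,-5,5,0,0.03,0,8],
    [-70,-9,10,0.004,0.06,0,8],
    [-110,-9,16,0.004,0.09,0,8],
    [-150,-9,22,0.004,0.12,0,8],
    [-190,-9,28,0.004,0.15,0,8],
    [-230,-9,35,0.004,0.18,0,8],
    [-270,-9,41,0.004,0.21,0,8],
    [-310,-9,47,0.004,0.25,0,8],
    [-345,-9,52,0.004,0.278,0,8],
    [-358,-9,54,0.004,0.278,0,8]
  ]
}}

```text
time: 10.88
eef_pos: [599.6, -56.0, 142.6]
tool_rot: [[-0.006, -0.003, -1.0], [1.0, -0.0, -0.006], [-0.0, -1.0, 0.003]]
wrist_force: [-0.1, 0.5, -0.6]
grip_width: 11.3
```

Call:
{"method": "drive_tool", "body": {
  "motion": [
    [0,0,0,0,0,0,8],
    [0,0,0,0,0,0,8]
  ]
}}

```text
time: 11.05
eef_pos: [598.4, -56.7, 140.7]
tool_rot: [[-0.004, -0.007, -1.0], [1.0, 0.0, -0.004], [0.0, -1.0, 0.007]]
wrist_force: [0.1, -0.5, -1.2]
grip_width: 10.9
```

```bash
cat > nests.py <<'E'
import sys
from h import *
def holes(f,band):
    hsv=cv2.cvtColor(f["img"],cv2.COLOR_RGB2HSV);out=[]
    uv,P=cloud(f)
    w=(hsv[...,2]>band)&(hsv[...,1]<60)
    cs,hi=cv2.findContours(w.astype(np.uint8)*255,cv2.RETR_CCOMP,cv2.CHAIN_APPROX_NONE)
    for c,hh in zip(cs,hi[0]):
        if cv2.contourArea(c)<150: continue
        w=cast(f,c.reshape(-1,2),19)[:,:2]
        if abs(w[:,1].mean()+53)>25 or not 400<w[:,0].mean()<720: continue
        r=cv2.minAreaRect(w.astype(np.float32));out.append(("hole" if hh[3]>=0 else "plate",np.round(r[0],1).tolist(),np.round(r[1],1).tolist(),round(r[2],1)))
    return out
if __name__=="__main__":
    st()
    for n in("top","wrist"):
        f=snap(n,n+sys.argv[1]);print(n)
        for o in holes(f,130):print(o)
E
python3 nests.py 11
```

```text
t 11.05 eef [598.4 -56.7 140.7] x [-0.004  1.     0.   ] y [-0.007  0.    -1.   ] F [ 0.1 -0.5 -1.2] w 10.9 q [-0.09  0.51  0.1   1.16 -0.   -0.1 ]
top
('plate', [469.6, -56.2], [86.4, 88.8], 89.3)
('hole', [469.6, -53.5], [75.5, 78.6], 44.8)
('plate', [561.9, -55.4], [86.9, 83.1], 89.3)
('hole', [563.7, -52.3], [61.5, 63.5], 0.1)
('plate', [656.9, -49.6], [77.2, 81.7], 89.3)
wrist
('plate', [562.8, -53.6], [88.9, 87.9], 0.6)
('hole', [562.5, -52.7], [60.3, 60.3], 38.6)
('plate', [476.5, -54.8], [73.6, 87.9], 0.9)
```

View pics/wrist11.png

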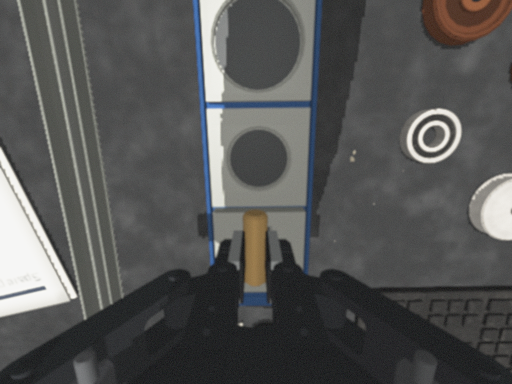

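```bash
python3 - <<'E'
from h import *
f=load("wrist11");s=env.get_state();uv,P=cloud(f);hsv=cv2.cvtColor(f["img"],cv2.COLOR_RGB2HSV);h=hsv[uv[:,1],uv[:,0]]
T=(P-s["eef_pos"])@np.asarray(s["tool_rot"])
k=(h[:,0]>8)&(h[:,0]<30)&(h[:,1]>70)&(np.linalg.norm(T-[0,20,0],axis=1)<60)
print(k.sum(),np.percentile(T[k],[1,50,99],axis=0).round(1).tolist())
for a in(-18,-10,0,10,20):
    j=k&(abs(T[:,2]-a)<3)
    if j.sum()>5:print(a,T[j].mean(0).round(1),T[j][:,1].min().round(1))
E
python3 go.py 656.8 -52.4 85 0.7
```

```text
1658 [[-7.1, 6.0, -20.4], [-0.9, 18.1, 4.1], [5.1, 25.9, 22.2]]
-18 [ -1.2  18.2 -17.9] 16.0
-10 [-1.2 17.4 -9.9] 5.3
0 [-1.  16.3  0.1] -5.3
10 [-1.  17.2 10.3] -2.4
20 [-1.1 20.1 20.4] 15.9
shift [  1.7  56.1 -58.3] turn [-0.006 -0.005  0.001]
t 11.15 eef [598.8 -54.5 141.4] x [-0.008  1.     0.001] y [-0.006  0.001 -1.   ] F [-0.2  1.1 -0.6] w 11.3 q [-0.09  0.51  0.1   1.16  0.   -0.1 ]
```

Call:
{"method": "drive_tool", "body": {
  "motion": [
    [1,15,-30,-0.006,-0.005,0,8],
    [2.5,40,-59,-0.006,-0.005,0,8],
    [2.5,70,-59,-0.006,-0.005,0,8],
    [2.5,80,-59,-0.006,-0.005,0,8],
    [2.5,80,-59,-0.006,-0.005,0,8],
    [2.5,80,-59,-0.006,-0.005,0,8]
  ]
}}

```text
time: 11.65
eef_pos: [656.0, -50.0, 60.7]
tool_rot: [[-0.015, -0.002, -1.0], [1.0, 0.001, -0.015], [0.001, -1.0, 0.002]]
wrist_force: [0.2, 0.3, -0.5]
grip_width: 11.3
```

```bash
python3 go.py 657.5 -51.4 45 0.7
```

```text
shift [-1.4 15.7 -1.5] turn [-0.002  0.002  0.001]
t 11.65 eef [656.  -50.   60.7] x [-0.015  1.     0.001] y [-0.002  0.001 -1.   ] F [ 0.2  0.3 -0.5] w 11.3 q [-0.08  0.69  0.18  1.07  0.   -0.09]
```

Call:
{"method": "drive_tool", "body": {
  "motion": [
    [-1.4,8,-1.5,-0.002,0.002,0,8],
    [-1.4,15,-1.5,-0.002,0.002,0,8],
    [-1.4,15,-1.5,-0.002,0.002,0,8],
    [-1.4,15,-1.5,-0.002,0.002,0,8]
  ]
}}

```text
time: 11.98
eef_pos: [657.3, -51.5, 46.1]
tool_rot: [[-0.012, -0.0, -1.0], [1.0, 0.001, -0.012], [0.001, -1.0, 0.0]]
wrist_force: [0.4, -0.7, -1.7]
grip_width: 11.1
```

```bash
python3 go.py 657.5 -51.4 45 0.7;python3 -c "
from h import *
f=snap('side','side12');cv2.imwrite('pics/c12.png',cv2.resize(f['img'][150:200,180:300,::-1],None,fx=6,fy=6,interpolation=cv2.INTER_CUBIC))"
```

```text
shift [ 0.1  1.1 -0.2] turn [-0.     0.     0.001]
t 11.98 eef [657.3 -51.5  46.1] x [-0.012  1.     0.001] y [-0.     0.001 -1.   ] F [ 0.4 -0.7 -1.7] w 11.1 q [-0.08  0.7   0.17  1.04  0.   -0.09]
```

View pics/c12.png

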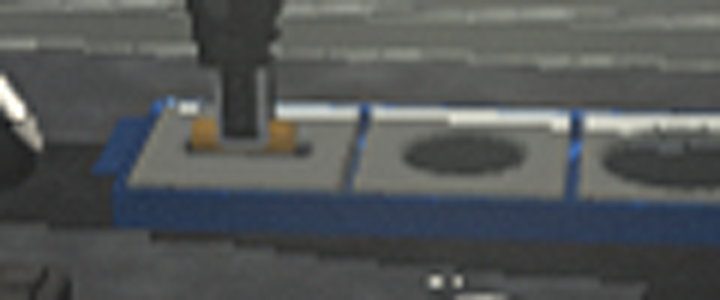

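Call:
{"method": "drive_tool", "body": {
  "motion": [
    [0,1.5,0,0,0,0,8],
    [0,1.5,0,0,0,0,8],
    [0,1.5,0,0,0,0,14],
    [0,1.5,0,0,0,0,20],
    [0,1.5,0,0,0,0,30],
    [0,1.5,0,0,0,0,30],
    [0,-15,0,0,0,0,30],
    [0,-50,30,0,0,0,30],
    [0,-80,60,0,0,0,60],
    [0,-100,90,0,0,0,85]
  ]
}}

```text
time: 12.87
eef_pos: [568.0, -52.8, 147.6]
tool_rot: [[-0.013, 0.002, -1.0], [1.0, 0.001, -0.013], [0.001, -1.0, -0.002]]
wrist_force: [0.3, -1.1, 0.4]
grip_width: 53.3
```

```bash
cat > discs.py <<'E'
import sys
from h import *
def pins(f,z=24):
    hsv=cv2.cvtColor(f["img"],cv2.COLOR_RGB2HSV);o=(hsv[...,0]>10)&(hsv[...,0]<30)&(hsv[...,1]>90)
    for c in blobs(o,20):
        w=cast(f,c.reshape(-1,2),z)[:,:2]
        if abs(w.mean(0)[1]+52)<40: r=cv2.minAreaRect(w.astype(np.float32));print(" pin",r)
def discs(f):
    hsv=cv2.cvtColor(f["img"],cv2.COLOR_RGB2HSV);w=(hsv[...,2]>130)&(hsv[...,1]<60)
    for c in blobs(w,150):
        for z,d in((18,64),(14,47)):
            q=cast(f,c.reshape(-1,2),z)[:,:2];(x,y),r=cv2.minEnclosingCircle(q.astype(np.float32))
            a=cv2.contourArea(q.astype(np.float32))
            if abs(2*r-d)<7 and a>.75*np.pi*r*r: e=cv2.fitEllipse(q.astype(np.float32));print(" disc",z,round(x,1),round(y,1),"d",round(2*r,1),"ell",np.round(e[0],1),np.round(e[1],1))
if __name__=="__main__":
    st()
    for n in("top","wrist"):
        f=snap(n,n+sys.argv[1]);print(n);pins(f);discs(f)
E
python3 discs.py 13
```

```text
t 12.87 eef [568.  -52.8 147.6] x [-0.013  1.     0.001] y [ 0.002  0.001 -1.   ] F [ 0.3 -1.1  0.4] w 53.3 q [-0.09  0.44  0.01  1.13  0.   -0.11]
top
 pin ((658.044189453125, -51.88249588012695), (13.151485443115234, 44.70001220703125), 89.10575866699219)
 disc 14 542.2 103.0 d 49.9 ell [542.2 103. ] [47.9 48.4]
 disc 18 608.5 191.1 d 66.8 ell [608.6 191.1] [63.7 65.4]
wrist
 pin ((656.3681030273438, -52.432708740234375), (48.61138153076172, 13.765639305114746), 1.041850209236145)
 disc 14 541.7 102.6 d 48.6 ell [541.7 102.6] [47.2 47.9]
```

```bash
python3 - <<'E'
from h import *
f=load("wrist13");uv,P=cloud(f);s=env.get_state();T=(P-s["eef_pos"])@np.asarray(s["tool_rot"])
k=(abs(T[:,2])<14)&(abs(T[:,0])>15)&(abs(T[:,0])<60)&(T[:,1]<60)
h,e=np.histogram(T[k,1],np.arange(-30,60,3));print(list(zip(e,h)))
st()
E
python3 go.py 541.8 102.7 70 0.7
```

```text
[(np.int64(-30), np.int64(190)), (np.int64(-27), np.int64(156)), (np.int64(-24), np.int64(54)), (np.int64(-21), np.int64(346)), (np.int64(-18), np.int64(148)), (np.int64(-15), np.int64(166)), (np.int64(-12), np.int64(224)), (np.int64(-9), np.int64(209)), (np.int64(-6), np.int64(168)), (np.int64(-3), np.int64(187)), (np.int64(0), np.int64(153)), (np.int64(3), np.int64(157)), (np.int64(6), np.int64(149)), (np.int64(9), np.int64(127)), (np.int64(12), np.int64(90)), (np.int64(15), np.int64(72)), (np.int64(18), np.int64(6)), (np.int64(21), np.int64(0)), (np.int64(24), np.int64(0)), (np.int64(27), np.int64(0)), (np.int64(30), np.int64(0)), (np.int64(33), np.int64(0)), (np.int64(36), np.int64(0)), (np.int64(39), np.int64(0)), (np.int64(42), np.int64(0)), (np.int64(45), np.int64(0)), (np.int64(48), np.int64(0)), (np.int64(51), np.int64(0)), (np.int64(54), np.int64(0))]
t 12.97 eef [565.6 -52.9 150.9] x [-0.012  1.     0.001] y [ 0.004  0.001 -1.   ] F [-0.   0.5  0. ] w 67.6 q [-0.09  0.44  0.    1.13  0.   -0.11]
shift [155.9  80.9  22.2] turn [ 0.004 -0.     0.001]
t 12.97 eef [565.6 -52.9 150.9] x [-0.012  1.     0.001] y [ 0.004  0.001 -1.   ] F [-0.   0.5  0. ] w 67.6 q [-0.09  0.44  0.    1.13  0.   -0.11]
```

Call:
{"method": "drive_tool", "body": {
  "motion": [
    [40,0,5,0.004,0,0,68],
    [80,20,10,0.004,0,0,68],
    [120,50,16,0.004,0,0,68],
    [156,81,22,0.004,0,0,68],
    [156,81,22,0.004,0,0,68],
    [156,81,22,0.004,0,0,68],
    [156,81,22,0.004,0,0,68]
  ]
}}

```text
time: 13.55
eef_pos: [541.6, 103.6, 68.6]
tool_rot: [[-0.014, -0.002, -1.0], [1.0, -0.0, -0.014], [-0.0, -1.0, 0.002]]
wrist_force: [-0.2, -0.1, 0.6]
grip_width: 68.0
```

```bash
python3 discs.py 14; python3 go.py 541.8 102.7 27.5 0.7
```

```text
t 13.55 eef [541.6 103.6  68.6] x [-0.014  1.    -0.   ] y [-0.002 -0.    -1.   ] F [-0.2 -0.1  0.6] w 68.0 q [ 0.19  0.49 -0.15  0.93  0.    0.17]
top
 pin ((659.1349487304688, -51.899574279785156), (13.151493072509766, 42.518150329589844), 89.10594940185547)
 disc 14 563.5 -53.8 d 53.1 ell [563.3 -53.8] [50.3 51.4]
wrist
 disc 14 541.4 103.0 d 47.2 ell [541.4 103.1] [45.9 46.4]
 disc 14 541.5 103.1 d 40.2 ell [541.5 103.1] [39.3 39.7]
shift [ 0.3 42.8  1.4] turn [ 0.001 -0.001  0.   ]
t 13.65 eef [543.2 102.4  70.4] x [-0.011  1.     0.   ] y [ 0.001  0.    -1.   ] F [0.4 0.2 0.6] w 67.7 q [ 0.19  0.49 -0.14  0.93  0.    0.17]
```

Call:
{"method": "drive_tool", "body": {
  "motion": [
    [0.5,20,1.5,0,0,0,68],
    [0.5,36,1.5,0,0,0,68],
    [0.5,42.5,1.5,0,0,0,68],
    [0.5,42.5,1.5,0,0,0,60],
    [0.5,42.5,1.5,0,0,0,54],
    [0.5,42.5,1.5,0,0,0,40],
    [0.5,42.5,1.5,0,0,0,40],
    [0.5,42.5,1.5,0,0,0,40],
    [0.5,42.5,1.5,0,0,0,40]
  ]
}}

```text
time: 14.4
eef_pos: [543.1, 102.7, 29.6]
tool_rot: [[-0.011, 0.005, -1.0], [1.0, 0.0, -0.011], [0.0, -1.0, -0.005]]
wrist_force: [-0.7, -2.0, 6.6]
grip_width: 43.3
```

Call:
{"method": "drive_tool", "body": {
  "motion": [
    [0,-5,0,0,0,0,40],
    [0,-15,0,0,0,0,40],
    [0,-40,0,0,0,0,40],
    [0,-70,0,0,0,0,40],
    [0,-70,0,0,0,0,40]
  ]
}}

```text
time: 14.82
eef_pos: [546.6, 103.5, 105.9]
tool_rot: [[-0.011, 0.015, -1.0], [1.0, 0.002, -0.011], [0.002, -1.0, -0.015]]
wrist_force: [2.0, -0.3, -0.8]
grip_width: 43.1
```

```bash
python3 go.py 563 -53.5 90 0.7;  python3 -c "
from h import *
f=snap('side','side15');a=f['img'][140:260,190:330,::-1];cv2.imwrite('pics/c15.png',cv2.resize(a,None,fx=4,fy=4,interpolation=cv2.INTER_CUBIC))"
```

```text
shift [-157.3   15.8  -14.4] turn [ 0.015 -0.001  0.002]
t 14.82 eef [546.6 103.5 105.9] x [-0.011  1.     0.002] y [ 0.015  0.002 -1.   ] F [ 2.  -0.3 -0.8] w 43.1 q [ 0.19  0.45 -0.11  1.   -0.    0.18]
```

View pics/c15.png

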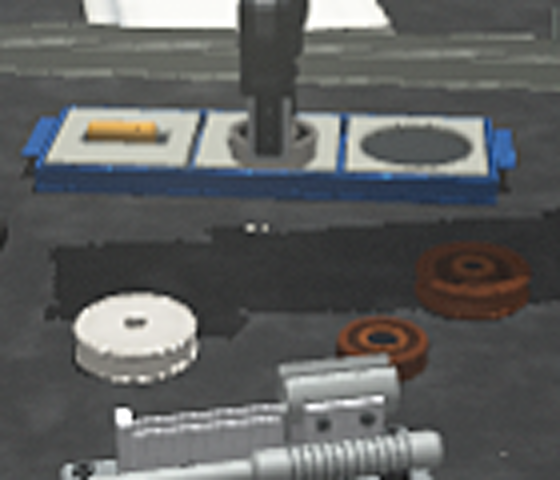

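Call:
{"method": "drive_tool", "body": {
  "motion": [
    [-35,5,-3,0.015,0,0,40],
    [-75,10,-7,0.015,0,0,40],
    [-115,15,-11,0.015,0,0,40],
    [-150,20,-15,0.015,0,0,40],
    [-157,30,-15,0.015,0,0,40],
    [-157,30,-15,0.015,0,0,40],
    [-157,30,-15,0.015,0,0,40],
    [-157,30,-15,0.015,0,0,40]
  ]
}}

```text
time: 15.53
eef_pos: [562.4, -52.2, 73.4]
tool_rot: [[-0.012, -0.003, -1.0], [1.0, 0.003, -0.012], [0.003, -1.0, 0.003]]
wrist_force: [0.7, 0.2, -0.5]
grip_width: 43.2
```

```bash
python3 go.py 563 -53.5 42 0.7;  python3 - <<'E'
from h import *
f=snap('wrist','wrist16');s=env.get_state();z=s["eef_pos"][2]
hsv=cv2.cvtColor(f["img"],cv2.COLOR_RGB2HSV);w=(hsv[...,2]>100)&(hsv[...,1]<60)
zt=z-29.6+14
for c in blobs(w,100):
    q=cast(f,c.reshape(-1,2),zt)[:,:2];(x,y),r=cv2.minEnclosingCircle(q.astype(np.float32))
    if r<30 and np.hypot(x-s["eef_pos"][0],y-s["eef_pos"][1])<40:print(zt,x,y,2*r)
cv2.imwrite('pics/c16.png',f["img"][100:384,130:380,::-1])
E
```

```text
shift [-1.4 31.4 -0.7] turn [-0.003  0.     0.003]
t 15.53 eef [562.4 -52.2  73.4] x [-0.012  1.     0.003] y [-0.003  0.003 -1.   ] F [ 0.7  0.2 -0.5] w 43.2 q [-0.09  0.51 -0.1   0.96  0.   -0.11]
58.18384379900899 560.24609375 -52.48381042480469 28.77365493774414
58.18384379900899 556.6917724609375 -52.35138702392578 16.44860076904297
58.18384379900899 559.72216796875 -52.426048278808594 38.094627380371094
```

View pics/c16.png

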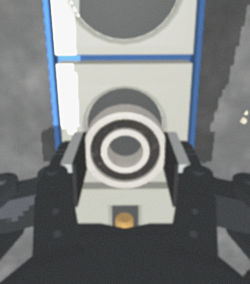

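Call:
{"method": "drive_tool", "body": {
  "motion": [
    [-1.2,15,-1.5,-0.003,0,0.003,40],
    [-1.2,25,-1.8,-0.003,0,0.003,40],
    [-1.2,28,-1.8,-0.003,0,0.003,40],
    [-1.2,28,-1.8,-0.003,0,0.003,40],
    [-1.2,28,-1.8,-0.003,0,0.003,40]
  ]
}}

```text
time: 16.0
eef_pos: [564.3, -52.4, 45.8]
tool_rot: [[-0.014, 0.0, -1.0], [1.0, -0.001, -0.014], [-0.001, -1.0, -0.0]]
wrist_force: [1.0, -0.4, -1.5]
grip_width: 43.1
```

```bash
python3 go.py 564.2 -53.3 43.5 0.7
```

```text
shift [-0.9  2.3  0.1] turn [ 0.     0.002 -0.001]
t 16.00 eef [564.3 -52.4  45.8] x [-0.014  1.    -0.001] y [ 0.    -0.001 -1.   ] F [ 1.  -0.4 -1.5] w 43.1 q [-0.09  0.54 -0.13  0.9  -0.   -0.11]
```

Call:
{"method": "drive_tool", "body": {
  "motion": [
    [-0.8,1,0,0,0,0,40],
    [-0.8,2,0,0,0,0,40],
    [-0.8,2,0,0,0,0,40],
    [-0.8,2,0,0,0,0,50],
    [-0.8,2,0,0,0,0,60],
    [-0.8,2,0,0,0,0,66],
    [-0.8,-10,0,0,0,0,66],
    [-0.8,-40,0,0,0,0,75],
    [0,-70,10,0,0,0,85],
    [20,-100,10,0,0,0,85]
  ]
}}

```text
time: 16.83
eef_pos: [552.5, -34.8, 146.5]
tool_rot: [[-0.01, -0.002, -1.0], [1.0, -0.002, -0.01], [-0.002, -1.0, 0.002]]
wrist_force: [0.0, -0.2, -0.3]
grip_width: 85.6
```

```bash
python3 - <<'E'
from h import *
from discs import discs
st();f=snap("wrist","wrist17");discs(f)
uv,P=cloud(f)
k=(np.hypot(P[:,0]-562.8,P[:,1]+53.6)<21)&(np.hypot(P[:,0]-562.8,P[:,1]+53.6)>15);print("bearing top z",np.percentile(P[k,2],[5,50,95]))
k=(abs(P[:,0]-562.8)<42)&(abs(P[:,1]+53.6)<42)&(np.hypot(P[:,0]-562.8,P[:,1]+53.6)>32);print("insert top z",np.percentile(P[k,2],[5,50,95]))
t=snap("top","top17");discs(t)
E
python3 go.py 608.5 191 80 0.7
```

```text
t 16.83 eef [552.5 -34.8 146.5] x [-0.01   1.    -0.002] y [-0.002 -0.002 -1.   ] F [ 0.  -0.2 -0.3] w 85.6 q [-0.06  0.42 -0.04  1.12 -0.   -0.07]
 disc 14 569.4 -51.9 d 44.7 ell [569.2 -51.8] [42.1 43. ]
bearing top z [ 24.70367117  26.17042472 201.4481921 ]
insert top z [ 18.14441017 188.60741066 219.50444119]
 disc 18 608.4 191.4 d 66.5 ell [608.7 191.2] [63.2 64.9]
shift [221.4  72.2 -53.6] turn [ 0.011  0.003 -0.   ]
t 16.93 eef [557.5 -31.2 151.7] x [-0.016  1.    -0.   ] y [ 0.011 -0.    -1.   ] F [ 1.   0.1 -0.1] w 84.8 q [-0.06  0.41 -0.03  1.11  0.   -0.07]
```

Call:
{"method": "drive_tool", "body": {
  "motion": [
    [40,0,-10,0.011,0.003,0,85],
    [80,0,-20,0.011,0.003,0,85],
    [120,20,-30,0.011,0.003,0,85],
    [160,40,-40,0.011,0.003,0,85],
    [200,60,-50,0.011,0.003,0,85],
    [221,72,-53.5,0.011,0.003,0,85],
    [221,72,-53.5,0.011,0.003,0,85],
    [221,72,-53.5,0.011,0.003,0,85],
    [221,72,-53.5,0.011,0.003,0,85]
  ]
}}

```text
time: 17.68
eef_pos: [608.0, 190.4, 79.6]
tool_rot: [[-0.013, -0.001, -1.0], [1.0, -0.001, -0.013], [-0.001, -1.0, 0.001]]
wrist_force: [-0.1, 0.3, 0.4]
grip_width: 85.0
```

```bash
python3 -c "
from discs import *
f=snap('wrist','wrist18');discs(f)"; python3 go.py 608.5 191 28 0.7
```

```text
disc 18 606.8 191.1 d 66.2 ell [607.  191.3] [62.6 65.6]
shift [ 1.3 52.4 -0.1] turn [ 0.    -0.    -0.001]
t 17.73 eef [608.4 189.7  80.4] x [-0.012  1.    -0.001] y [ 0.    -0.001 -1.   ] F [ 0.2 -0.6  0.6] w 84.8 q [ 0.3   0.63  0.13  1.07 -0.    0.29]
```

Call:
{"method": "drive_tool", "body": {
  "motion": [
    [1.3,20,0,0,0,0,85],
    [1.3,40,0,0,0,0,85],
    [1.3,52,0,0,0,0,85],
    [1.3,52,0,0,0,0,85],
    [1.3,52,0,0,0,0,76],
    [1.3,52,0,0,0,0,70],
    [1.3,52,0,0,0,0,58],
    [1.3,52,0,0,0,0,58],
    [1.3,52,0,0,0,0,58],
    [1.3,52,0,0,0,0,58]
  ]
}}

```text
time: 18.57
eef_pos: [609.9, 191.1, 31.0]
tool_rot: [[-0.012, 0.004, -1.0], [1.0, -0.0, -0.012], [-0.0, -1.0, -0.004]]
wrist_force: [-0.4, -1.6, 6.2]
grip_width: 58.9
```

Call:
{"method": "drive_tool", "body": {
  "motion": [
    [0,-5,0,0,0,0,56],
    [0,-15,0,0,0,0,56],
    [0,-40,0,0,0,0,56],
    [0,-70,0,0,0,0,56],
    [0,-70,0,0,0,0,56],
    [0,-70,0,0,0,0,56]
  ]
}}

```text
time: 19.07
eef_pos: [611.7, 191.9, 104.8]
tool_rot: [[-0.012, 0.011, -1.0], [1.0, 0.002, -0.012], [0.002, -1.0, -0.011]]
wrist_force: [0.4, 0.5, -1.4]
grip_width: 58.9
```

```bash
python3 go.py 470 -54.5 95 0.7; python3 -c "
from h import *
f=snap('side','side19');a=f['img'][140:260,190:350,::-1];cv2.imwrite('pics/c19.png',cv2.resize(a,None,fx=4,fy=4,interpolation=cv2.INTER_CUBIC))"
```

```text
shift [-244.8    7.8  144.7] turn [ 0.011 -0.     0.002]
t 19.07 eef [611.7 191.9 104.8] x [-0.012  1.     0.002] y [ 0.011  0.002 -1.   ] F [ 0.4  0.5 -1.4] w 58.9 q [ 0.3   0.6   0.16  1.11 -0.    0.29]
```

Call:
{"method": "drive_tool", "body": {
  "motion": [
    [-30,0,18,0.011,0,0.002,56],
    [-65,0,38,0.011,0,0.002,56],
    [-100,0,59,0.011,0,0.002,56],
    [-135,0,80,0.011,0,0.002,56],
    [-170,0,100,0.011,0,0.002,56],
    [-205,0,121,0.011,0,0.002,56],
    [-240,0,142,0.011,0,0.002,56],
    [-245,8,145,0.011,0,0.002,56],
    [-245,20,145,0.011,0,0.002,56],
    [-245,20,145,0.011,0,0.002,56]
  ]
}}

```text
time: 19.95
eef_pos: [465.6, -55.7, 79.1]
tool_rot: [[-0.01, -0.009, -1.0], [1.0, -0.001, -0.01], [-0.0, -1.0, 0.01]]
wrist_force: [0.1, 0.6, -1.0]
grip_width: 58.8
```

```bash
python3 go.py 470 -54.5 45 0.7; python3 - <<'E'
from h import *
s=env.get_state();e=np.asarray(s["eef_pos"])
for n in("wrist","top","side"):
    f=snap(n,n+'20');uv,P=cloud(f)
    if n!="top":
        d=P-e;k=(np.hypot(d[:,0],d[:,1])<45)&(abs(d[:,2]+31-18)<4)&(abs(d[:,1])<22)
        print(n,k.sum(),"z rel",np.percentile(d[k,2],[5,50,95]).round(1),"x",np.percentile(d[k,0],[1,99]).round(1),"y",np.percentile(d[k,1],[1,99]).round(1))
    if n=="wrist":
        # visible rim edge (camera side, low x): circle fit of known radius 32
        q=P[k][:,:2];g=f["img"][uv[k][:,1],uv[k][:,0]].mean(1);q=q[g>60]
        pts=[]
        for y in range(-18,19,3):
            r=q[abs(q[:,1]-e[1]-y)<1.5]
            if len(r)>3: pts.append((np.percentile(r[:,0],2),y+e[1]))
        pts=np.array(pts)
        from scipy.optimize import least_squares
        c=least_squares(lambda c:np.hypot(pts[:,0]-c[0],pts[:,1]-c[1])-32,e[:2],loss="soft_l1").x;print("pulley centre-eef",c-e[:2])
E
```

```text
shift [ 1.2 34.1 -4.7] turn [-0.01  -0.003 -0.   ]
t 19.95 eef [465.6 -55.7  79.1] x [-0.01  1.   -0.  ] y [-0.009 -0.001 -1.   ] F [ 0.1  0.6 -1. ] w 58.8 q [-0.12  0.35 -0.35  0.88 -0.   -0.13]
wrist 7392 z rel [-14.3 -13.2 -12.2] x [-31.4  28. ] y [-21.5  21.5]
pulley centre-eef [ 0.17938662 -0.14967041]
side 86 z rel [-14.1 -12.7 -11.4] x [-26.8  33.2] y [-21.1  21.6]
```

Call:
{"method": "drive_tool", "body": {
  "motion": [
    [1.2,12,-4,-0.01,-0.003,0,56],
    [1.2,24,-4,-0.01,-0.003,0,56],
    [1.2,28,-4,-0.01,-0.003,0,56],
    [1.2,28,-4,-0.01,-0.003,0,56],
    [1.2,28,-4,-0.01,-0.003,0,56]
  ]
}}

```text
time: 20.52
eef_pos: [472.2, -53.1, 53.3]
tool_rot: [[-0.016, 0.004, -1.0], [1.0, -0.001, -0.016], [-0.001, -1.0, -0.004]]
wrist_force: [-0.4, -0.1, -1.1]
grip_width: 58.6
```

```bash
python3 go.py 469.2 -54.4 43.5 0.7; python3 - <<'E'
from h import *
s=env.get_state();e=np.asarray(s["eef_pos"]);f=snap("wrist","wrist21");uv,P=cloud(f);d=P-e
k=(np.hypot(d[:,0],d[:,1])<45)&(abs(d[:,2]+13)<4)&(abs(d[:,1])<22);print("pulley top",np.median(P[k,2]),"x",np.percentile(P[k,0],[1,99]))
k=(abs(P[:,2]-19)<3)&(abs(P[:,1]+54)<40)&(P[:,0]<460);print("insert/pocket visible x",np.percentile(P[k,0],[.5,99]) if k.any() else None)
st()
E
```

```text
shift [-1.3  9.8  3.1] turn [ 0.004  0.004 -0.001]
t 20.52 eef [472.2 -53.1  53.3] x [-0.016  1.    -0.001] y [ 0.004 -0.001 -1.   ] F [-0.4 -0.1 -1.1] w 58.6 q [-0.11  0.38 -0.38  0.8  -0.   -0.13]
pulley top 40.07110087700819 x [441.0158426  500.32607522]
insert/pocket visible x [406.17675952 457.50539895]
t 20.57 eef [472.6 -53.2  53.7] x [-0.016  1.    -0.001] y [ 0.005 -0.001 -1.   ] F [ 0.7 -1.  -0.5] w 59.1 q [-0.11  0.38 -0.38  0.8  -0.   -0.13]
```

Call:
{"method": "drive_tool", "body": {
  "motion": [
    [-1.3,4,3.3,0.004,0.004,0,56],
    [-1.3,7.5,3.3,0.004,0.004,0,56],
    [-1.3,7.5,3.3,0.004,0.004,0,56],
    [-1.3,7.5,3.3,0.004,0.004,0,56],
    [-1.3,7.5,3.3,0.004,0.004,0,56]
  ]
}}

```text
time: 20.98
eef_pos: [469.3, -54.6, 46.2]
tool_rot: [[-0.012, 0.001, -1.0], [1.0, -0.001, -0.012], [-0.001, -1.0, -0.001]]
wrist_force: [-0.3, 1.3, -1.6]
grip_width: 58.9
```

```bash
python3 go.py 469.2 -54.4 43.5 0.7
```

```text
shift [0.2 2.7 0.1] turn [ 0.001 -0.    -0.001]
t 20.98 eef [469.3 -54.6  46.2] x [-0.012  1.    -0.001] y [ 0.001 -0.001 -1.   ] F [-0.3  1.3 -1.6] w 58.9 q [-0.12  0.39 -0.39  0.79 -0.   -0.13]
```

Call:
{"method": "drive_tool", "body": {
  "motion": [
    [0,1,0,0,0,0,56],
    [0,2,0,0,0,0,56],
    [0,2,0,0,0,0,56],
    [0,2,0,0,0,0,66],
    [0,2,0,0,0,0,76],
    [0,2,0,0,0,0,80],
    [0,-10,0,0,0,0,85],
    [0,-40,0,0,0,0,85],
    [0,-75,0,0,0,0,85],
    [0,-115,0,0,0,0,85]
  ]
}}

```text
time: 21.82
eef_pos: [467.8, -54.3, 161.3]
tool_rot: [[-0.012, -0.002, -1.0], [1.0, -0.001, -0.012], [-0.001, -1.0, 0.002]]
wrist_force: [1.0, -0.2, -0.1]
grip_width: 84.7
```

Call:
{"method": "drive_tool", "body": {
  "motion": [
    [20,-40,30,0,0,0,85],
    [60,-80,60,0,0,0,85],
    [100,-100,90,0,0,0,85],
    [140,-100,110,0,0,0,85],
    [180,-100,120,0,0,0,85],
    [200,-100,120,0,0,0,85],
    [200,-100,120,0,0,0,85],
    [200,-100,120,0,0,0,85]
  ]
}}

```text
time: 22.48
eef_pos: [344.7, 147.5, 262.5]
tool_rot: [[-0.018, -0.0, -1.0], [1.0, 0.002, -0.018], [0.002, -1.0, 0.0]]
wrist_force: [-0.3, -0.1, -0.6]
grip_width: 85.4
```

```bash
python3 - <<'E'
from h import *
from fit import fit,O,ex,ey
st();f0=load("top0");f=snap("top","top22");g=snap("side","side22")
def report(f):
    hsv=cv2.cvtColor(f["img"],cv2.COLOR_RGB2HSV)
    for nm,m,z in(("pin",(hsv[...,0]>10)&(hsv[...,0]<30)&(hsv[...,1]>90),24),("rust",(hsv[...,1]>110)&((hsv[...,0]<12)|(hsv[...,0]>170))&(hsv[...,2]>50),16),("bright@pulley",(hsv[...,2]>200)&(hsv[...,1]<60),30)):
        for c in blobs(m,40):
            q=cast(f,c.reshape(-1,2),z)[:,:2].astype(np.float32);r=cv2.minAreaRect(q)
            if 390<r[0][0]<700 and -120<r[0][1]<250:print(" ",nm,np.round(r[0],1),np.round(r[1],1),round(r[2],1))
    uv,P=cloud(f)
    for nm,c,a,b in(("pulley",(469.2,-54.5),12,26),("bearing",(562.8,-53.6),10,22)):
        d=np.hypot(P[:,0]-c[0],P[:,1]-c[1]);k=(d>a)&(d<b);
        if k.sum()>5:
            print("  ",nm,"top z",np.percentile(P[k,2],[10,50,90]).round(1))
            h=(d<45)&(P[:,2]>22);x=P[h];print("   high pts centre",((x.min(0)+x.max(0))/2)[:2].round(1),np.ptp(x,axis=0)[:2].round(1))
print("before");report(f0);print("after");report(f);print("side");report(g)
uv,P=cloud(f);q=np.c_[(P[:,:2]-O)@ex,(P[:,:2]-O)@ey];print("drift",fit(P,q,8,56,(-66,5)),fit(P,q,5,55,(12,75)))
E
```

```text
t 22.48 eef [344.7 147.5 262.5] x [-0.018  1.     0.002] y [-0.     0.002 -1.   ] F [-0.3 -0.1 -0.6] w 85.4 q [ 0.4  -0.01 -0.27  1.31  0.    0.38]
before
  pin [435.3 112.4] [20.4 22.3] 71.5
  rust [436.  111.2] [27.4 27.6] 45.0
  rust [435.  112.3] [60.3 60.7] 0.2
  rust [434.9 112.3] [39.6 39.8] 45.0
  rust [482.3 188.5] [43.5 43.6] 0.2
  rust [482.2 189.6] [17.  16.9] 45.3
  bright@pulley [469.9 -52.6] [85.4 86.9] 0.2
  bright@pulley [468.2 -52.5] [74.7 74.7] 44.5
  bright@pulley [541.3 105.1] [23.9 23.8] 0.0
  bright@pulley [540.7 103.5] [21.4 19.9] 45.0
  bright@pulley [540.2 103. ] [43.4 45.3] 0.2
  bright@pulley [540.8 103.5] [39.8 38.3] 45.0
  bright@pulley [562.5 -50.9] [87. 86.] 0.2
  bright@pulley [561.9 -50.9] [57.7 57.2] 44.5
  bright@pulley [606.7 190. ] [59.4 58.9] 0.1
  bright@pulley [654.7 -49.4] [84.2 85.1] 0.1
  bright@pulley [654.6 -49.7] [28.3 62.3] 89.2
   pulley top z [11.2 13.5 15.9]
   high pts centre [470.1 -54.6] [86.1 84.1]
   bearing top z [13.1 15.8 17.8]
   high pts centre [561.2 -51.6] [83.2 84.9]
after
  pin [658.1 -51.9] [13.2 44.7] 89.1
  rust [435
[... 696 characters left out ...]
1
  rust [438.4 124.6] [84.9 58.9] 87.4
  rust [439.  124.2] [51.6 60.8] 4.9
  bright@pulley [562.4 -27.4] [83.1 77. ] 1.0
  bright@pulley [471.7 -35.1] [81.5 88.4] 1.2
  bright@pulley [653.9 -26.3] [79.2 81.9] 89.8
  bright@pulley [653.9 -32.6] [64.7 59.5] 4.8
   pulley top z [18.7 28.7 31.4]
   high pts centre [470.1 -48.4] [61.5 70.4]
   bearing top z [19.6 27.5 29.6]
   high pts centre [560.1 -55.5] [64.9 68.3]
drift (np.int64(265), array([5.55858926e+01, 1.16814727e-02, 4.53922098e+01]), np.float64(17.169268646003633), np.float64(1.642977636726984)) (np.int64(149), array([ 5.57034311e+01, -1.33258540e-02,  4.56826113e+01]), np.float64(15.736529995763616), np.float64(1.3742138442014884))
```

```bash
python3 - <<'E'
from h import *
ok=True
for n in("top22","side22"):
    f=load(n);uv,P=cloud(f);h=cv2.cvtColor(f["img"],cv2.COLOR_RGB2HSV)[uv[:,1],uv[:,0]]
    k=(h[:,0]>10)&(h[:,0]<30)&(h[:,1]>90)&(np.hypot(P[:,0]-657,P[:,1]+52)<35);z=np.percentile(P[k,2],[5,50,95]).round(1);print(n,k.sum(),z);ok&=z[1]<30.5
    w=(np.hypot(P[:,0]-469,P[:,1]+54.5)<25);b=P[w&(P[:,2]>25)];A=np.c_[b[:,:2]-[469,-54],np.ones(len(b))];print(" pulley tilt",np.linalg.lstsq(A,b[:,2],rcond=None)[0].round(3))
    w=(np.hypot(P[:,0]-562.8,P[:,1]+53.6)<21);b=P[w&(P[:,2]>22)];A=np.c_[b[:,:2]-[562.8,-53.6],np.ones(len(b))];print(" bearing tilt",np.linalg.lstsq(A,b[:,2],rcond=None)[0].round(3))
if ok: print(env.sign_off())
E
```

```text
top22 136 [14.4 27.1 31. ]
 pulley tilt [-4.0000e-03 -1.4000e-02  3.1004e+01]
 bearing tilt [-2.6000e-02 -1.7000e-02  2.7499e+01]
side22 73 [17.9 23.3 27.4]
 pulley tilt [ 0.057  0.045 29.731]
 bearing tilt [ 1.3000e-02 -2.5000e-02  2.7644e+01]
the job is handed in; nothing more can be done
None
```

The kit is made up and handed in at about 22.5 s of the 96 s allowed. I pushed the brass pin out onto the catch rail with the drift and laid the drift back in its rest. The pin, the clean bearing and the clean pulley then went into their own nests, in that order.

**Last checks, top and side cameras, robot clear:**
- **Pin:** centred about 2 mm from the centre of its nest, within the pocket's play, and lying at seated height.
- **Bearing:** top at about 27.6 mm against 28 mm expected when seated, and level.
- **Pulley:** top at about 30–31 mm against 30 mm expected when seated, centre within 1 mm of the nest, and level. The side camera's fit showed about 3° of tilt, but the top camera showed none, so I put that down to the side camera's low viewing angle.
- **Drift:** back within about 0.5 mm of its starting place along and across the rest, by the wrist camera just after it was laid down. The final top-camera check agreed on its position but was too coarse to confirm its angle.
- **Rusty parts:** positions unchanged in the top view. One inner-ring blob of the rusty pulley read differently, but its outer edge did not move.

Measured wrist forces stayed below about 7 N. I had used all 16 pictures by the time the pulley was lifted, so its placing and the final state were checked by measurement only, not by eye.

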